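# Snap the tap onto the samovar's quick coupler

## Robot

A 6-joint arm with a two-finger parallel gripper is mounted at the origin on the work surface. World frame = base frame: x ahead of the robot, y to its left, z up, the work surface at z = 0. Lengths are in m, angles in rad, forces in N, time in s.
With the tool pointing down it reaches from about 0.25 to 0.775 m from the base axis. Payload 4 kg.
Tool frame: the origin (TCP) lies at the very end of the fingers, on their centre line; the grasp point (between the pads) lies 19 mm behind it (grip_point_offset is the distance from the TCP to the grasp point, in m); z points along the fingers, y is the direction in which the jaws open and shut (so a half turn about z gives the same grasp; the last joint's range is limited). The gripper opens to 94 mm and grips with 3 to 60 N. Pads are 16 mm wide; open, the fingers measure 119 mm over their backs; the gripper's body (75 mm by 177 mm) begins 78 mm behind the grasp point.
Start: joints at [-1.361, 0.087, 1.371, -0, 1.684, -0.103], TCP at [0.169, -0.523, 0.206] pointing down, gripper open.
Joint ranges: [-3.1, 3.1], [-0.76, 2.03], [0.27, 2.55], [-1.08, 4.22], [0.17, 2.65], [-2.57, 2.57]. Speed limits (rad/s): [2.79, 2.79, 3.14, 3.14, 3.14, 3.14].

## Interface

Orientations are given as a 3x3 rotation matrix whose columns are the frame's x, y, z axes.
In Python, from cell import * gives the robot as it stands.
- The arm moves only by the tool jog_arm, never from a script. Its argument "rows" is text: rows parted by semicolons, each of 7 numbers parted by spaces: the shift along the tool's x, y, z in m, then the turn, a rotation vector about the tool's x, y, z in rad, then the gripper's target within -1 to 1 (fully open at 1, half-way at 0, shut at -1). In form: tx ty tz rx ry rz jaw; .... A call has 1 to 12 rows; each row shifts and turns the commanded pose from where the row before left it, along the tool's axes as they then stand; what a row does not reach is not made up. A row lasts 1/12 s, in which the tool goes at most 41.7 mm and 7.16 degrees, less where a joint would pass 70% of its speed; a pose out of reach is approached as far as the arm can. A call is refused whole if a number of a shift passes 0.0417 or a number of a turn 0.125, either way. A call with a gripper value outside its range is refused whole. The fingers move at their own pace and stop on an object; the grip force is fixed at half the most. Time passes only in rows, so rows that do not move let the fingers close. It gives the time, the measured TCP pose, the force and the opening at its end, in the units of the state.
- state(): the state, without advancing time (a new reading comes with each control period).
- grab_frame(name): name is "scene" or "side" or "wrist"; returns (picture, depth): 480x640x3 uint8, red, green, blue; 480x640 float32, m along the optical axis (not along the pixel's ray), 0 where there is no reading.
- camera_model(name): a dict with "fx", "fy", "cx", "cy" (pixels), "rvec" (rotation vector, rad) and "tvec" (3), from world to camera coordinates, as OpenCV has them. Camera axes: x right, y down, z forward; pixel columns grow to the right and rows downward; lengths in m; the calibration is good to about 2 mm. A picture is of the moment at which its call begins: read the wrist's pose just before it. camera_model takes no time and is no camera call; for the wrist camera it gives the pose at the moment of the call.
- finish_job(): hands the job in, once; it reports no verdict.
Trained networks look in the newest picture that a camera, given by its name, has taken for a name from the list of things; names that differ only in an ending like _2 or _b are one class to them, and where a whole thing is asked for, a point or a joint stands for the part that bears it (a point fixed in the world has none). Each returns a list of dicts, best first, with "confidence" (0 to 1); they miss things now and then, are a little off and sometimes report something else, mostly with a low value. They report only what shows in the picture. A call takes as long as a camera call. They do not tell look-alikes from the thing itself.
- recognise(camera, name): "box" ([left, top, right, bottom] in pixels, round what is visible of it).
- spot_point(camera, name): "point" ([column, row] in pixels: a listed point, or the origin of a listed thing).
The state is a dict: "time_s": time; "q": joint angles; "joint_velocities": joint speeds; "tau": joint torques, N m; "position": TCP position; "eef_rot": TCP orientation; "contact_force": force on the tool from outside, world axes, zero at the start; "moment": the same for the moment, N m; "width": opening from 0.0 (shut) to 1.0 (fully open).
Only numpy, scipy, OpenCV 4.12 (cv2) and the standard library are available. Lean on these libraries where they do the work, as an engineer would, in place of code of your own. Each camera call takes 0.05 s, during which the arm holds its last target.

## Task

The samovar has been rinsed and its outlet is still closed with the red blanking plug. Pull the coupler's brass sleeve all the way back to free the plug, lay the plug in the empty compartment of the teaspoon tray, then push the brass tap fully home in the coupler, spout down, so that the sleeve springs forward and locks it, and let go. Leave the tea things around it where they stand.

Things in the scene. Friction and masses are not known exactly. Their poses are not given: they have to be found in the camera images.
- samovar: Fixed round steel samovar, 184 mm across at its widest, 350 mm high, a black grip at each side (own +-y) reaching 128 mm from its vertical axis at 228 mm height; origin under its centre. The quick coupler sticks out level to its own -x. A flat drip dish, 13 mm high, lies below the coupler's mouth.
- coupler_mouth (a point): Centre of the coupler's open end, 135 mm above the table, 205 mm from the samovar's axis. x points level along the bore, inward to the samovar (the way a plug is pushed in); z up. Lip 35 mm across, bore 22 mm in diameter; the lip is funnelled, so a bevelled nose up to 5 mm off centre finds its way in.
- sleeve_mid (a point): Centre of the knurled brass sleeve round the coupler: 36 mm in diameter (ridges 37), 34 mm long, coaxial with the bore, axes as coupler_mouth. Forward, it is 25 mm inward of the mouth; it slides up to 10 mm along +x, towards the samovar. Pinch it from above across y and draw it back.
- sleeve (a joint): Sleeve travel in m: 0 fully forward (locked), 0.010 fully back. Spring: 4 N forward, 6 N when back. Drawn back 8 mm or more it frees a locked plug; let go, it then stays about 6 mm back by itself. Pushing a plug home takes up to about 10 N (an ejector spring); in the last 2.5 mm the sleeve snaps forward to 0 and locks it. It stays back if the plug is not home.
- plug_grip (a point): Centre of the six-sided red knob of the blanking plug (60 g): 24 mm across flats, 26 mm long. x points along its stem. At the start locked in the coupler, x as that of coupler_mouth, this point 20 mm outside the mouth. Once freed, the ejector pushes it out to about 42 mm; it stays in the bore by 34 mm of its stem, drooping up to 5 mm. Draw it out straight, along its -x.
- plug_nose (a point): Tip of the blanking plug's stem, 76 mm along +x from plug_grip, on its axis. Stem 20 mm in diameter; between stem and knob a round flange, 34 mm in diameter, its faces 13 and 18 mm from plug_grip.
- tap_grip (a point): Centre of the square body of the loose brass tap (300 g), which stands upright on its spout, this point 52 mm above its lowest face. Body 26 mm along x, 24 mm wide (y), 28 mm high: grip it here from above, across y. x points level along the stem, z up. A black key over the body, 30 x 8 mm, reaches 35 mm above this point. Home in the coupler, this point is 26 to 29 mm outside the mouth.
- tap_nose (a point): Tip of the tap's stem, 84 mm along +x from tap_grip, on its axis. Stem 20 mm in diameter with a lock groove and a bevelled nose 15 mm across; a flange 34 mm in diameter, 21 to 26 mm from tap_grip, meets the coupler's lip when the tap is fully home.
- tray_empty (a point): Centre of the floor of the empty compartment of the open steel teaspoon tray (fixed), 3 mm above the table. Inside it measures 124 mm along x and 97 mm along y; walls 3 mm thick, rims 22 mm above the table. The other compartment, on the -y side, holds spoons.
- teapot: White porcelain teapot with a blue band, 118 mm high, 116 mm in diameter, with spout and handle 190 mm long; origin under its centre. Leave it.
- glass_a: Faceted tea glass, 68 mm in diameter, 85 mm high; origin under its centre. Leave it.
- glass_b: A second tea glass like glass_a. Leave it.
- sugar_bowl: White sugar bowl, 96 mm in diameter, 50 mm high, with lump sugar; origin under its centre. Leave it.
- tea_caddy: Green square tea tin with a brass lid, 77 mm wide, 122 mm high; origin under its centre. Leave it.
- jam_jar: Amber jam jar with a red cap, 66 mm in diameter, 85 mm high; origin under its centre. Leave it.
Things that resemble listed ones, but are neither listed nor needed, are in the scene too. Of the things shaped like the part that bears tray_empty, the bare steel one is meant.

How it is judged:
By the outcome, as a careful person would: the job done as asked, in the order asked, and still so for the second after the job is handed in, with the robot touching nothing.
It also fails if it takes over 61 s, if anything falls off the work surface, if the arm or the gripper's body presses on something with over 40 N, if the wrist force passes 120 N, or if a joint passes its speed limit or range.

## Working session

There is one attempt and no reset: what is moved stays moved. The work goes in short steps, Python scripts to look and compute and a tool call to move; the robot and the scene stay as the last step left them, time stands still between calls to the robot, and variables do not carry over. Pictures are saved under pics/ and viewed, and the job is handed in when it is done.

Besides the shell and the picture viewer there is one more tool, called after "Call:" as name(argument=value, ...) on one line, values as JSON. jog_arm: Moves the arm, as the interface text tells. Its arguments: {"type":"object","properties":{"rows":{"type":"string"}},"required":["rows"]}

```bash
ls; mkdir -p pics
cat > h.py <<'E'
from cell import *
import numpy as np, cv2
def snap(n,f,crop=None,scale=1):
    p,d=grab_frame(n)
    im=p[:,:,::-1].copy()
    if crop: 
        l,t,r,b=crop; im=im[t:b,l:r]
    if scale!=1: im=cv2.resize(im,None,fx=scale,fy=scale,interpolation=cv2.INTER_CUBIC)
    cv2.imwrite('pics/'+f,im); return p,d
def w(cam,u,v,z):
    R=cv2.Rodrigues(np.array(cam['rvec'],float))[0]; t=np.array(cam['tvec'],float).ravel()
    c=np.array([(u-cam['cx'])/cam['fx']*z,(v-cam['cy'])/cam['fy']*z,z])
    return R.T@(c-t)
def plane(cam,u,v,h):
    a=w(cam,u,v,1.0);R=cv2.Rodrigues(np.array(cam['rvec'],float))[0]; o=-R.T@np.array(cam['tvec'],float).ravel()
    return o+(a-o)*(h-o[2])/(a[2]-o[2])
def proj(cam,P):
    R=cv2.Rodrigues(np.array(cam['rvec'],float))[0];c=R@np.array(P)+np.array(cam['tvec'],float).ravel()
    return np.array([cam['fx']*c[0]/c[2]+cam['cx'],cam['fy']*c[1]/c[2]+cam['cy']])
E
python3 - <<'E'
from h import *
np.set_printoptions(precision=4,suppress=True)
for n in ['scene','side','wrist']:
    p,d=snap(n,n+'0.png'); np.save(n+'d.npy',d)
    if n=='wrist': continue
    c=camera_model(n)
    for k in ['coupler_mouth','sleeve_mid','plug_grip','tap_grip','tap_nose','tray_empty','samovar']:
        for r in spot_point(n,k)[:3]:
            u,v=r['point']; z=d[int(v),int(u)]
            print(n,k,round(r['confidence'],2),np.round([u,v],1),w(c,u,v,z))
print(state())
E
```

```text
pics
scene coupler_mouth 0.89 [306.7 274.8] [ 0.6611 -0.0456  0.1489]
scene sleeve_mid 0.71 [295.4 276.6] [ 0.669  -0.07    0.1473]
scene sleeve_mid 0.2 [468.5 347. ] [0.7224 0.334  0.0393]
scene plug_grip 0.68 [315.4 274. ] [ 0.6503 -0.0278  0.1408]
scene tap_grip 0.91 [405.5 299.5] [0.6333 0.1829 0.0612]
scene tap_nose 0.75 [373.3 299. ] [0.6417 0.1081 0.0575]
scene tap_nose 0.73 [466.9 347.1] [0.7163 0.3327 0.0271]
scene tray_empty 0.86 [458.5 249.7] [0.4179 0.3122 0.0034]
scene tray_empty 0.86 [371.1 217.8] [ 0.3395  0.0719 -0.0025]
scene tray_empty 0.7 [464.6 185.3] [0.1795 0.3247 0.005 ]
scene samovar 0.97 [224.3 313.9] [ 0.7787 -0.2065  0.1297]
side coupler_mouth 0.98 [375.1 228.1] [ 0.6473 -0.0571  0.1529]
side sleeve_mid 0.44 [381.2 237.4] [ 0.6485 -0.0916  0.1517]
side plug_grip 0.48 [332.2 198.4] [0.618  0.1649 0.0714]
side plug_grip 0.44 [367.7 225.3] [ 0.6362 -0.0357  0.147 ]
side plug_grip 0.28 [332.6 380.9] [ 0.3932 -0.3869  0.0785]
side tap_grip 0.93 [334.2 202.2] [0.6198 0.154  0.0653]
side tap_nose 0.71 [350.1 214.3] [0.6662 0.1429 0.0077]
side tap_nose 0.49 [378.1 239.3] [ 0.6436 -0.0848  0.1397]
side tray_empty 0.82 [249.9 265.8] [ 0.3328  0.0744 -0.0026]
side tray_empty 0.81 [255.5 203.2] [0.4203 0.2956 0.0076]
side tray_empty 0.28 [370.6 226.1] [ 0.64   -0.0452  0.1517]
{'time_s': 0.85, 'q': array([-1.3611,  0.0872,  1.3707,  0.    ,  1.6836, -0.1031]), 'joint_velocities': array([ 0.0001,  0.    ,  0.0006, -0.001 ,  0.0012,  0.0001]), 'tau': array([  0.0003, -34.0017, -30.2588,   0.0719,   0.0235,   0.    ]), 'position': array([ 0.1693, -0.5234,  0.2055]), 'eef_rot': array([[ 0.9515,  0.3077,  0.0001],
       [ 0.3077, -0.9515, -0.0002],
       [-0.    ,  0.0002, -1.    ]]), 'contact_force': array([-0.534 ,  0.4733, -0.2938]), 'moment': array([ 0.033 , -0.0424,  0.0092]), 'width': 0.9985972149841059}
```

View pics/scene0.png

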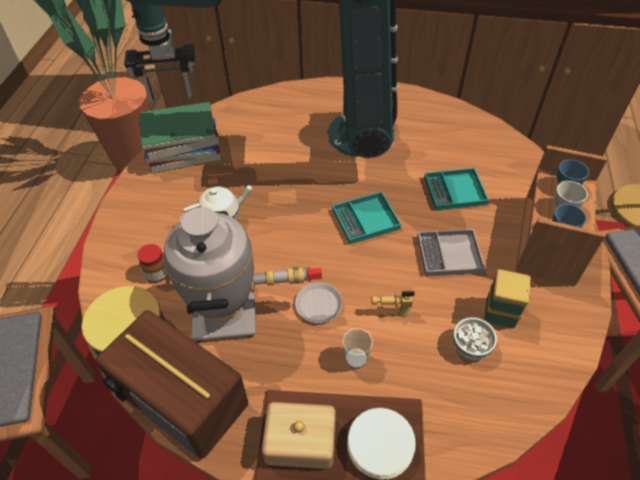

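View pics/side0.png

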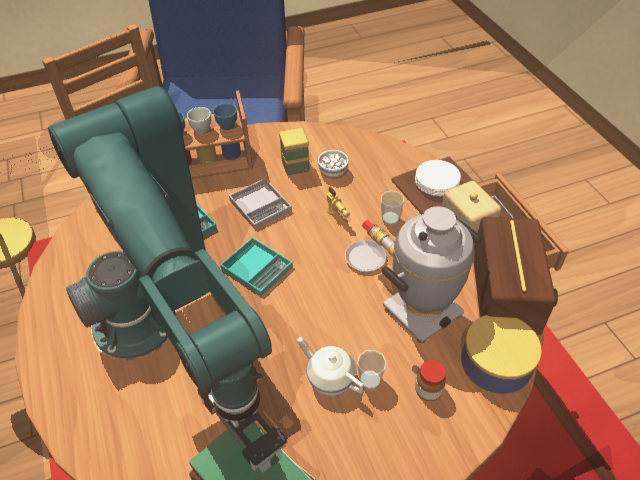

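View pics/wrist0.png

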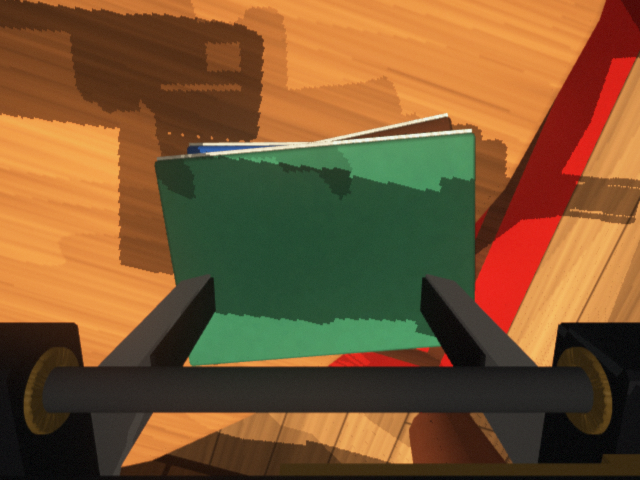

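Run:
```python
from h import *
np.set_printoptions(precision=4,suppress=True)
im={n:cv2.imread(f'pics/{n}0.png') for n in['scene','side']}
a=cv2.resize(im['scene'][225:325,240:440],None,fx=4,fy=4,interpolation=2)
cv2.imwrite('pics/c1.png',a[:, :800])
a=cv2.resize(im['scene'][170:290,320:500],None,fx=4,fy=4,interpolation=2);cv2.imwrite('pics/c2.png',a)
a=cv2.resize(im['side'][170:290,320:480],None,fx=5,fy=5,interpolation=2);cv2.imwrite('pics/c3.png',a)
cs={n:camera_model(n) for n in im}
P={('scene'):dict(mouth=(306.7,274.8),sl=(295.4,276.6),plug=(315.4,274)),'side':dict(mouth=(375.1,228.1),sl=(381.2,237.4),plug=(367.7,225.3))}
for n in P:
  for k,(u,v) in P[n].items(): print(n,k,plane(cs[n],u,v,.135))
  print(n,'tap',plane(cs[n],*dict(scene=(405.5,299.5),side=(334.2,202.2))[n],.052))
  print(n,'tapnose',plane(cs[n],*dict(scene=(373.3,299.),side=(350.1,214.3))[n],.052))
  print(n,'tray',plane(cs[n],*dict(scene=(458.5,249.7),side=(255.5,203.2))[n],.003))
  print({k:np.array(v) for k,v in cs[n].items()})
# depth clouds: samovar body slices
for n in im:
  d=np.load(n+'d.npy');c=cs[n]
  v,u=np.mgrid[:480,:640];R=cv2.Rodrigues(np.array(c['rvec'],float))[0];t=np.array(c['tvec'],float).ravel()
  X=np.stack([(u-c['cx'])/c['fx']*d,(v-c['cy'])/c['fy']*d,d],-1)
  W=(X-t)@R; np.save(n+'W.npy',W)
  for z in (.16,.19,.22,.25,.28,.3):
    m=(d>0)&(abs(W[...,2]-z)<.008)&(np.hypot(W[...,0]-.78,W[...,1]+.2)<.14)
    p=W[m][:,:2]
    if len(p)<20: continue
    from scipy.optimize import least_squares
    s=least_squares(lambda q:np.hypot(p[:,0]-q[0],p[:,1]-q[1])-q[2],[.75,-.23,.09],loss='soft_l1',f_scale=.002).x
    print(n,z,len(p),s)
```

```text
scene mouth [ 0.6516 -0.0478  0.135 ]
scene sl [ 0.6607 -0.0722  0.135 ]
scene plug [ 0.6463 -0.0287  0.135 ]
scene tap [0.6273 0.1835 0.052 ]
scene tapnose [0.6382 0.108  0.052 ]
scene tray [0.4176 0.3122 0.003 ]
{'fx': array(571.9896), 'fy': array(571.9896), 'cx': array(323.4909), 'cy': array(236.3727), 'rvec': array([ 1.694 ,  1.9974, -0.7086]), 'tvec': array([ 0.1174, -0.3233,  1.8032])}
side mouth [ 0.6551 -0.0422  0.135 ]
side sl [ 0.6558 -0.0782  0.135 ]
side plug [ 0.6414 -0.0256  0.135 ]
side tap [0.6249 0.1665 0.052 ]
side tapnose [0.6483 0.1034 0.052 ]
side tray [0.4213 0.3003 0.003 ]
{'fx': array(621.7381), 'fy': array(621.7381), 'cx': array(318.5635), 'cy': array(246.7697), 'rvec': array([ 2.3802, -0.459 ,  0.1478]), 'tvec': array([-0.4742,  0.1981,  1.6103])}
scene 0.16 1397 [ 0.8181 -0.2148  0.0875]
scene 0.19 186 [ 0.7048 -0.2465  0.0898]
scene 0.22 362 [ 0.7058 -0.2459  0.0902]
scene 0.25 509 [ 0.7048 -0.2461  0.091 ]
scene 0.28 1112 [ 0.7069 -0.2452  0.0789]
scene 0.3 1019 [ 0.7027 -0.2476  0.0604]
side 0.16 929 [ 0.767  -0.1945  0.1354]
side 0.19 25 [ 0.7183 -0.2704  0.0607]
side 0.22 30 [ 0.6597 -0.1729  0.1746]
side 0.25 52 [ 0.6508 -0.1775  0.1756]
side 0.28 268 [ 0.7025 -0.2464  0.0791]
side 0.3 524 [ 0.7075 -0.2412  0.0607]
```

View pics/c1.png

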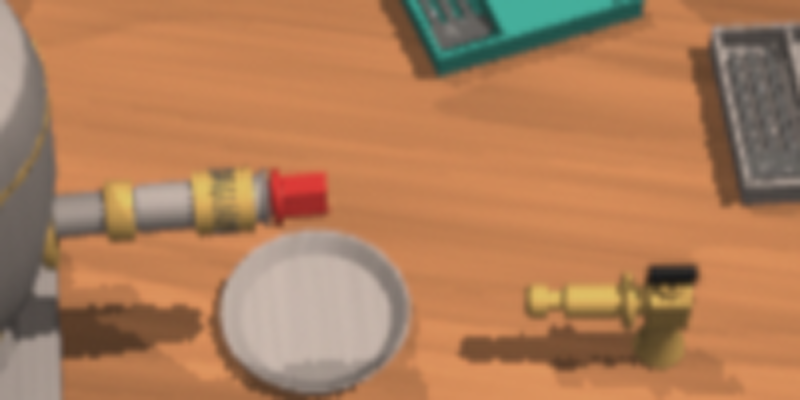

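View pics/c2.png

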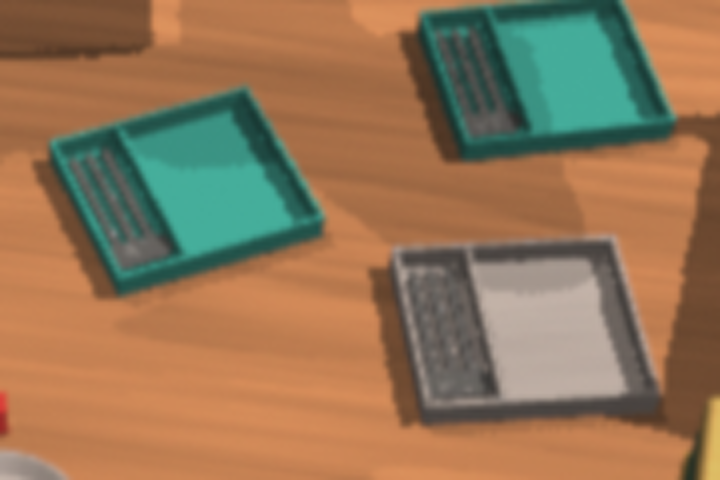

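View pics/c3.png

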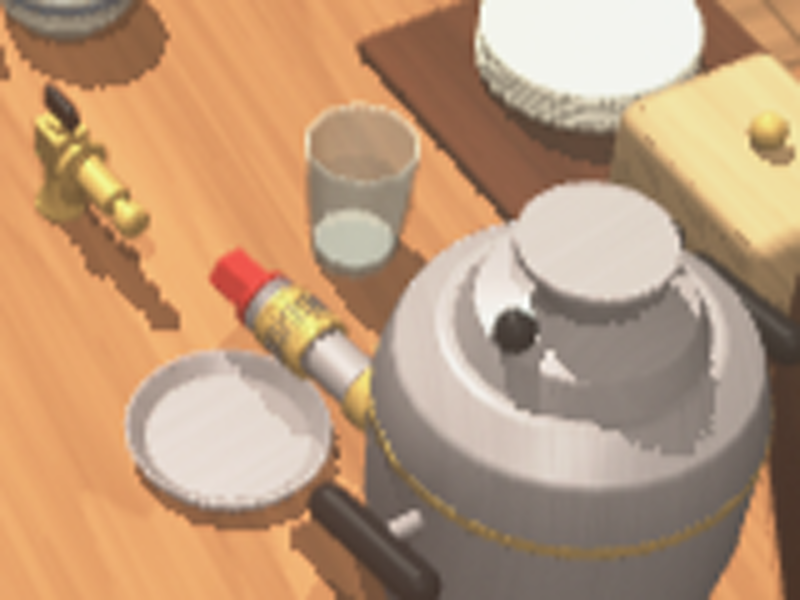

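```bash
cat >> h.py <<'E'
def yaw(R): return np.arctan2(R[1,0],R[0,0])
def plan(pos,yawt,n,jaw,P0=None,y0=None):
    """vertical tool; straight world path, equal turn; rounds to 0.1mm, feeds back rounding"""
    s=state()
    P=np.array(s['position'] if P0 is None else P0,float); y=yaw(s['eef_rot']) if y0 is None else y0
    T=np.array(pos,float); dy=(yawt-y+np.pi)%(2*np.pi)-np.pi
    rz=round(-dy/n,4); out=[]
    for i in range(n):
        step=(T-P)/(n-i)
        X=np.array([np.cos(y),np.sin(y),0]);Y=np.array([np.sin(y),-np.cos(y),0])
        a=[round(float(step@X),4),round(float(step@Y),4),round(float(-step[2]),4)]
        P=P+a[0]*X+a[1]*Y-np.array([0,0,a[2]]); y-=rz
        out.append(' '.join(f'{v:g}' for v in a+[0,0,rz,jaw]))
    print('; '.join(out)); return P,y
E
python3 - <<'E'
from h import *
np.set_printoptions(precision=4,suppress=True)
c=camera_model('wrist');s=state()
R=cv2.Rodrigues(np.array(c['rvec'],float))[0];o=-R.T@np.array(c['tvec'],float).ravel()
print('cam in tool',s['eef_rot'].T@(o-s['position']),'\n',s['eef_rot'].T@R.T,c['fx'])
for n in ['scene','side']:
  W=np.load(n+'W.npy')
  C=np.array([.7055,-.246]);a=np.array([.25,-.968]);nn=np.array([.968,.25])
  r=W[...,:2]-C; s=-(r@a); l=r@nn
  for s0 in (.115,.13,.145,.16,.17,.18,.19,.2,.215,.225,.235):
    m=(abs(s-s0)<.005)&(abs(l)<.04)&(W[...,2]>.10)&(W[...,2]<.2)
    p=W[m]
    if len(p)<8: continue
    # circle-ish centre: fit with z centre .135
    from scipy.optimize import least_squares
    q=least_squares(lambda q:np.hypot(l[m]-q[0],p[:,2]-q[1])-q[2],[0,.135,.016],loss='soft_l1',f_scale=.001).x
    print(n,s0,len(p),q)
P,y=plan([.40,-.05,.30],np.radians(60),13,1)
plan([.60,.0,.30],np.radians(104.6),7,1,P,y)
E
```

```text
cam in tool [ 0.0693 -0.001  -0.179 ] 
 [[ 0.0011 -0.9712 -0.2383]
 [ 1.      0.0008  0.0013]
 [-0.0011 -0.2384  0.9712]] 418.3710630408475
scene 0.115 58 [-0.0029  0.1359  0.0161]
scene 0.13 60 [-0.0032  0.1351  0.0151]
scene 0.145 54 [-0.0036  0.136   0.0133]
scene 0.16 56 [-0.0029  0.1357  0.0141]
scene 0.17 70 [-0.0037  0.1343  0.0185]
scene 0.18 77 [-0.0043  0.1353  0.0182]
scene 0.19 72 [-0.004   0.1346  0.0184]
scene 0.2 60 [-0.0047  0.1348  0.0151]
scene 0.215 54 [-0.004   0.1348  0.0125]
scene 0.225 48 [-0.0048  0.1333  0.0125]
scene 0.235 42 [-0.0037  0.135   0.0117]
side 0.115 20 [-0.0009  0.1401  0.0208]
side 0.13 28 [-0.0084  0.1392  0.0128]
side 0.145 34 [-0.0058  0.137   0.0126]
side 0.16 57 [-0.0046  0.1362  0.0159]
side 0.17 53 [-0.0072  0.138   0.0173]
side 0.18 48 [-0.0067  0.1369  0.0179]
side 0.19 52 [-0.0074  0.1371  0.0174]
side 0.2 31 [-0.0063  0.1371  0.0156]
side 0.215 25 [-0.0029  0.1311  0.0191]
side 0.225 36 [-0.008   0.1368  0.011 ]
side 0.235 26 [-0.0081  0.1355  0.0123]
0.0281 -0.0292 -0.0073 0 0 -0.0565 1; 0.0297 -0.0275 -0.0073 0 0 -0.0565 1; 0.0312 -0.0258 -0.0073 0 0 -0.0565 1; 0.0326 -0.024 -0.0073 0 0 -0.0565 1; 0.0339 -0.0222 -0.0073 0 0 -0.0565 1; 0.0351 -0.0202 -0.0072 0 0 -0.0565 1; 0.0362 -0.0182 -0.0073 0 0 -0.0565 1; 0.0372 -0.0161 -0.0072 0 0 -0.0565 1; 0.038 -0.014 -0.0073 0 0 -0.0565 1; 0.0388 -0.0118 -0.0072 0 0 -0.0565 1; 0.0393 -0.0096 -0.0073 0 0 -0.0565 1; 0.0399 -0.0074 -0.0072 0 0 -0.0565 1; 0.0402 -0.0051 -0.0073 0 0 -0.0565 1
0.0205 0.0212 0 0 0 -0.1112 1; 0.018 0.0233 0 0 0 -0.1112 1; 0.0153 0.0252 0 0 0 -0.1112 1; 0.0124 0.0267 0 0 0 -0.1112 1; 0.0093 0.0279 0 0 0 -0.1112 1; 0.0062 0.0288 0 0 0 -0.1112 1; 0.003 0.0293 0 0 0 -0.1112 1
```

Call:
jog_arm(rows="0.028 -0.029 -0.007 0 0 -0.056 1; 0.03 -0.0275 -0.007 0 0 -0.056 1; 0.031 -0.026 -0.007 0 0 -0.056 1; 0.0325 -0.024 -0.007 0 0 -0.056 1; 0.034 -0.022 -0.007 0 0 -0.056 1; 0.035 -0.02 -0.007 0 0 -0.056 1; 0.036 -0.018 -0.007 0 0 -0.056 1; 0.037 -0.016 -0.007 0 0 -0.056 1; 0.038 -0.014 -0.007 0 0 -0.056 1; 0.039 -0.012 -0.007 0 0 -0.056 1; 0.039 -0.0095 -0.007 0 0 -0.056 1; 0.04 -0.0075 -0.007 0 0 -0.056 1")

```text
time_s: 1.85
position: [0.3836, -0.0858, 0.2903]
eef_rot: [[0.551, 0.835, 0.001], [0.835, -0.551, -0.001], [0.0, 0.002, -1.0]]
contact_force: [1.0, -0.6, -0.0]
width: 1.002
```

Run:
```python
from h import *
plan([.64,-.03,.26],np.radians(104.6),9,1)
```

```text
0.0209 0.0204 0.0034 0 0 -0.0931 1; 0.0189 0.0222 0.0034 0 0 -0.0931 1; 0.0167 0.0239 0.0034 0 0 -0.0931 1; 0.0144 0.0253 0.0033 0 0 -0.0931 1; 0.012 0.0266 0.0034 0 0 -0.0931 1; 0.0095 0.0275 0.0033 0 0 -0.0931 1; 0.0069 0.0283 0.0034 0 0 -0.0931 1; 0.0043 0.0289 0.0033 0 0 -0.0931 1; 0.0016 0.0291 0.0034 0 0 -0.0931 1
```

Call:
jog_arm(rows="0.021 0.0205 0.0035 0 0 -0.093 1; 0.019 0.022 0.0035 0 0 -0.093 1; 0.0165 0.024 0.0035 0 0 -0.093 1; 0.0145 0.025 0.0035 0 0 -0.093 1; 0.012 0.0265 0.0035 0 0 -0.093 1; 0.0095 0.0275 0.0035 0 0 -0.093 1; 0.007 0.0285 0.0035 0 0 -0.093 1; 0.0045 0.029 0.0035 0 0 -0.093 1; 0.0015 0.029 0.0035 0 0 -0.093 1; 0 0 0 0 0 0 1; 0 0 0 0 0 0 1")

```text
time_s: 2.77
position: [0.6402, -0.0319, 0.2555]
eef_rot: [[-0.248, 0.969, -0.004], [0.969, 0.248, 0.0], [0.001, -0.004, -1.0]]
contact_force: [0.3, 0.0, 0.3]
width: 0.998
```

```bash
cat > wl.py <<'E'
from h import *
import sys
np.set_printoptions(precision=4,suppress=True)
def cloud(c,d):
  v,u=np.mgrid[:480,:640];R=cv2.Rodrigues(np.array(c['rvec'],float))[0];t=np.array(c['tvec'],float).ravel()
  X=np.stack([(u-c['cx'])/c['fx']*d,(v-c['cy'])/c['fy']*d,d],-1)
  W=(X-t)@R; W[d<=0]=np.nan; return W
def look(f,names,hs):
  c=camera_model('wrist');s=state();p,d=snap('wrist',f);W=cloud(c,d);np.save('wW.npy',W)
  print('t',s['time_s'],s['position'],'yaw',np.degrees(yaw(s['eef_rot'])))
  for k in names:
    for r in spot_point('wrist',k)[:3]:
      u,v=r['point']; print(k,round(r['confidence'],2),np.round([u,v]),'plane',plane(c,u,v,hs.get(k,.135)),'depth',W[min(int(v),479),min(int(u),639)])
  return c,p,W
E
python3 - <<'E'
from wl import *
c,p,W=look('w1.png',['coupler_mouth','sleeve_mid','plug_grip'],{})
from scipy.optimize import least_squares
C=np.array([.7055,-.246]);a=np.array([.25,-.968]);nn=np.array([.968,.25])
r=W[...,:2]-C; s=-(r@a); l=r@nn
for s0 in (.13,.145,.16,.17,.18,.19,.2,.215,.225,.235):
    m=(abs(s-s0)<.004)&(abs(l)<.04)&(W[...,2]>.12)&(W[...,2]<.17)
    if m.sum()<8: continue
    q=least_squares(lambda q:np.hypot(l[m]-q[0],W[m][:,2]-q[1])-q[2],[0,.135,.016],loss='soft_l1',f_scale=.001).x
    print(s0,m.sum(),q)
E
```

```text
t 2.7667 [ 0.6402 -0.0319  0.2555] yaw 104.37301183892058
coupler_mouth 0.62 [325. 261.] plane [ 0.6504 -0.0495  0.135 ] depth [ 0.6484 -0.0451  0.1503]
sleeve_mid 0.71 [322. 292.] plane [ 0.6541 -0.0738  0.135 ] depth [ 0.6522 -0.0679  0.1511]
plug_grip 0.62 [321. 234.] plane [ 0.6423 -0.0298  0.135 ] depth [ 0.6416 -0.027   0.1457]
0.13 503 [-0.0026  0.1338  0.0155]
0.145 343 [-0.0029  0.1353  0.0135]
0.16 236 [-0.0032  0.1355  0.0135]
0.17 514 [-0.0033  0.135   0.0182]
0.18 514 [-0.0035  0.1345  0.0185]
0.19 505 [-0.0038  0.1348  0.0184]
0.2 581 [-0.0037  0.1355  0.0142]
0.215 518 [-0.0041  0.1336  0.0136]
0.225 408 [-0.0045  0.1335  0.0128]
0.235 557 [-0.0046  0.1354  0.0111]
```

View pics/w1.png

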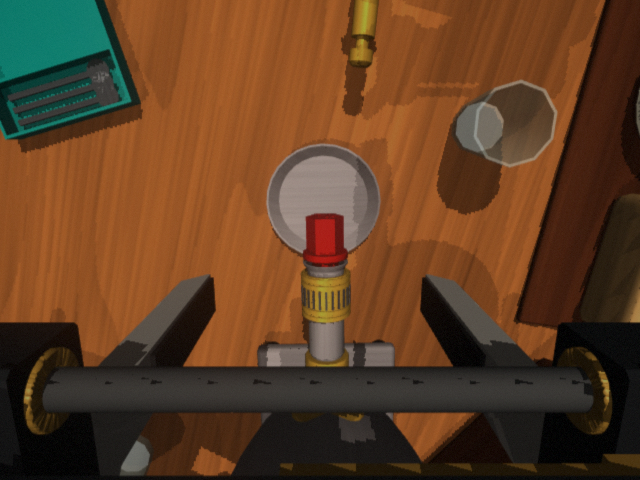

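Run:
```python
from wl import *
W=np.load('wW.npy');C=np.array([.7055,-.246]);th=np.radians(105.5);o=np.array([np.cos(th),np.sin(th)]);n=np.array([o[1],-o[0]])
r=W[...,:2]-C;s=r@o;l=r@n
m=(abs(l)<.004)&(W[...,2]>.12)&(W[...,2]<.17)
for s0 in np.arange(.15,.245,.002):
    k=m&(abs(s-s0)<.001)
    if k.any(): print(round(s0,3),np.round(np.median(W[k][:,2]),4),end=' | ')
print()
m=(abs(s-.223)<.006)&(W[...,2]>.12)
for l0 in np.arange(-.018,.019,.002):
    k=m&(abs(l-l0)<.001)
    if k.any(): print(round(l0,3),np.round(np.median(W[k][:,2]),4),end=' | ')
T=C+.179*o; print('\nsleeve',T)
plan([*T,.118],th,8,1)
```

```text
0.15 0.1482 | 0.152 0.1484 | 0.154 0.1483 | 0.156 0.1484 | 0.158 0.1483 | 0.16 0.1486 | 0.162 0.1487 | 0.164 0.153 | 0.166 0.1533 | 0.168 0.1528 | 0.17 0.1535 | 0.172 0.1531 | 0.174 0.1527 | 0.176 0.1527 | 0.178 0.1527 | 0.18 0.1525 | 0.182 0.1526 | 0.184 0.1524 | 0.186 0.1522 | 0.188 0.1531 | 0.19 0.1533 | 0.192 0.1527 | 0.194 0.1532 | 0.196 0.1521 | 0.198 0.1486 | 0.2 0.1485 | 0.202 0.1498 | 0.204 0.1443 | 0.206 0.1441 | 0.208 0.1504 | 0.21 0.1504 | 0.212 0.1494 | 0.214 0.1458 | 0.216 0.1459 | 0.218 0.1457 | 0.22 0.1456 | 0.222 0.1456 | 0.224 0.1457 | 0.226 0.146 | 0.228 0.1457 | 0.23 0.1457 | 0.232 0.1458 | 0.234 0.1461 | 0.236 0.1456 | 0.238 0.1376 | 
-0.014 0.1345 | -0.012 0.1378 | -0.01 0.1412 | -0.008 0.1447 | -0.006 0.1458 | -0.004 0.1456 | -0.002 0.1458 | -0.0 0.1457 | 0.002 0.1459 | 0.004 0.1456 | 0.006 0.1456 | 0.008 0.1434 | 0.01 0.1398 | 0.012 0.1364 | 0.014 0.1345 | 
sleeve [ 0.6577 -0.0735]
-0.0055 0.001 0.0177 0 0 -0.0026 1; -0.0055 0.001 0.0177 0 0 -0.0026 1; -0.0056 0.001 0.0177 0 0 -0.0026 1; -0.0055 0.0009 0.0177 0 0 -0.0026 1; -0.0056 0.0009 0.0177 0 0 -0.0026 1; -0.0056 0.0009 0.0177 0 0 -0.0026 1; -0.0055 0.0009 0.0176 0 0 -0.0026 1; -0.0056 0.0009 0.0177 0 0 -0.0026 1
```

Call:
jog_arm(rows="-0.0055 0.001 0.0175 0 0 -0.0025 1; -0.0055 0.001 0.0175 0 0 -0.0025 1; -0.0055 0.001 0.0175 0 0 -0.0025 1; -0.0055 0.001 0.0175 0 0 -0.0025 1; -0.0055 0.001 0.0175 0 0 -0.0025 1; -0.0055 0.001 0.0175 0 0 -0.0025 0.6; -0.0055 0.001 0.0175 0 0 -0.0025 0; -0.0055 0.001 0.017 0 0 -0.0025 -0.2; 0 0 0 0 0 0 -1; 0 0 0 0 0 0 -1; 0 0 0 0 0 0 -1; 0 0 0 0 0 0 -1")

```text
time_s: 3.97
position: [0.6595, -0.0727, 0.1211]
eef_rot: [[-0.268, 0.964, 0.004], [0.964, 0.268, -0.001], [-0.002, 0.004, -1.0]]
contact_force: [-0.5, 0.1, 1.0]
width: 0.54
```

Call:
jog_arm(rows="0 0 0 0 0 0 -1; 0 0 0 0 0 0 -1; 0 0 0 0 0 0 -1; 0 0 0 0 0 0 -1")

```text
time_s: 4.3
position: [0.6566, -0.0734, 0.1201]
eef_rot: [[-0.267, 0.964, -0.004], [0.964, 0.267, -0.002], [-0.001, -0.005, -1.0]]
contact_force: [-8.1, -0.9, 5.6]
width: 0.367
```

Call:
jog_arm(rows="0 0 0 0 0 0 -1; 0 0 0 0 0 0 -1; -0.002 0 0 0 0 0 -1; -0.0025 0 0 0 0 0 -1; -0.0025 0 0 0 0 0 -1; -0.0025 0 0 0 0 0 -1; -0.0015 0 0 0 0 0 -1; 0 0 0 0 0 0 -1")

```text
time_s: 4.97
position: [0.6589, -0.082, 0.1201]
eef_rot: [[-0.268, 0.963, -0.006], [0.963, 0.268, 0.002], [0.004, -0.005, -1.0]]
contact_force: [-9.8, 3.1, 6.7]
width: 0.359
```

Run:
```python
from wl import *
c,p,W=look('w2.png',['sleeve_mid','plug_grip'],{})
print(state()['contact_force'])
```

```text
t 4.9667 [ 0.6589 -0.082   0.1201] yaw 105.55768699514196
sleeve_mid 0.79 [314. 306.] plane [ 0.658  -0.0811  0.135 ] depth [ 0.6561 -0.074   0.1529]
sleeve_mid 0.7 [316. 122.] plane [ 0.6386 -0.0094  0.135 ] depth [ 0.6384 -0.0096  0.142 ]
plug_grip 0.87 [316. 122.] plane [ 0.6385 -0.0093  0.135 ] depth [ 0.6384 -0.0096  0.142 ]
[-9.059   2.7467  6.8831]
```

View pics/w2.png

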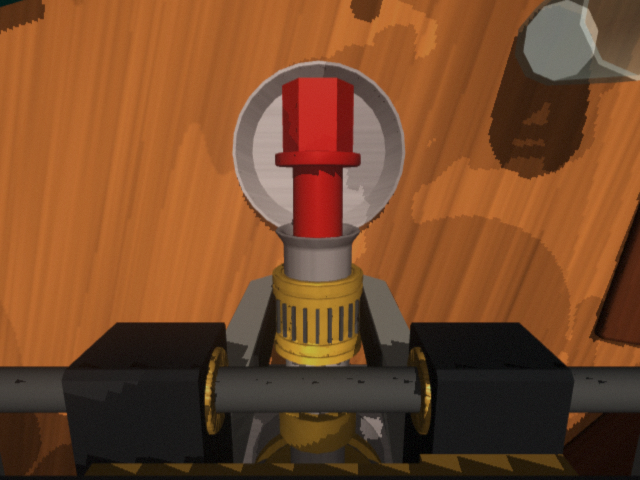

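Call:
jog_arm(rows="0 0 0 0 0 0 0.2; 0 0 0 0 0 0 0.2; 0 0 0 0 0 0 0.2; 0 0 0 0 0 0 0.2; 0 0 0 0 0 0 0.2")

```text
time_s: 5.53
position: [0.6619, -0.0834, 0.1184]
eef_rot: [[-0.268, 0.964, 0.0], [0.964, 0.268, -0.0], [-0.0, 0.0, -1.0]]
contact_force: [0.1, -0.1, -0.4]
width: 0.598
```

Run:
```python
from wl import *
c,p,W=look('w3.png',['sleeve_mid','plug_grip'],{})
print(state()['contact_force'],state()['width'])
C=np.array([.7055,-.246]);th=np.radians(105.5);o=np.array([np.cos(th),np.sin(th)]);n=np.array([o[1],-o[0]])
r=W[...,:2]-C;s=r@o;l=r@n
m=(abs(l)<.003)&(W[...,2]>.11)&(W[...,2]<.17)
for s0 in np.arange(.15,.28,.003):
    k=m&(abs(s-s0)<.001)
    if k.any(): print(round(s0,3),np.round(np.median(W[k][:,2]),4),end=' | ')
print()
m=(abs(s-.247)<.006)&(W[...,2]>.11)
for l0 in np.arange(-.018,.019,.002):
    k=m&(abs(l-l0)<.001)
    if k.any(): print(round(l0,3),np.round(np.median(W[k][:,2]),4),end=' | ')
plan([*(C+.2465*o),.119],th,6,.2)
```

```text
t 5.5333 [ 0.6619 -0.0834  0.1184] yaw 105.52319646134714
sleeve_mid 0.65 [309. 296.] plane [ 0.6575 -0.0784  0.135 ] depth [ 0.6559 -0.0718  0.1517]
plug_grip 0.76 [309. 111.] plane [ 0.6381 -0.0076  0.135 ] depth [ 0.6382 -0.0079  0.1409]
[ 0.4243  0.2976 -0.022 ] 0.6018471977130885
0.15 0.1479 | 0.153 0.1486 | 0.156 0.1486 | 0.159 0.1531 | 0.162 0.1528 | 0.165 0.1535 | 0.168 0.1527 | 0.171 0.1526 | 0.174 0.1528 | 0.177 0.1526 | 0.18 0.1528 | 0.183 0.1534 | 0.186 0.1528 | 0.189 0.1533 | 0.192 0.1489 | 0.195 0.1485 | 0.198 0.1483 | 0.201 0.1493 | 0.204 0.1504 | 0.207 0.1428 | 0.21 0.1426 | 0.213 0.1421 | 0.216 0.142 | 0.219 0.1415 | 0.222 0.1414 | 0.225 0.1411 | 0.228 0.1406 | 0.231 0.1417 | 0.234 0.147 | 0.237 0.1424 | 0.24 0.1416 | 0.243 0.1416 | 0.246 0.1412 | 0.249 0.1407 | 0.252 0.1406 | 0.255 0.1402 | 0.258 0.1402 | 0.261 0.1398 | 
-0.014 0.1304 | -0.012 0.1335 | -0.01 0.1368 | -0.008 0.14 | -0.006 0.1411 | -0.004 0.141 | -0.002 0.1411 | -0.0 0.1411 | 0.002 0.141 | 0.004 0.1411 | 0.006 0.1409 | 0.008 0.1385 | 0.01 0.1347 | 0.012 0.1313 | 0.014 0.1286 | 0.013 -0.0002 -0.0001 0 0 0.0001 0.2; 0.013 -0.0002 -0.0001 0 0 0.0001 0.2; 0.013 -0.0002 -0.0001 0 0 0.0001 0.2; 0.0131 -0.0002 -0.0001 0 0 0.0001 0.2; 0.013 -0.0003 -0.0001 0 0 0.0001 0.2; 0.0131 -0.0002 -0.0001 0 0 0.0001 0.2
```

Call:
jog_arm(rows="0.0135 0 0 0 0 0 0.2; 0.0135 0 0 0 0 0 0.2; 0.0135 0 0 0 0 0 0.2; 0.0135 0 0 0 0 0 0.2; 0.0135 -0.001 0.001 0 0 0 0.2; 0.0135 0 0 0 0 0 0; 0 0 0 0 0 0 -0.3; 0 0 0 0 0 0 -1; 0 0 0 0 0 0 -1; 0 0 0 0 0 0 -1; 0 0 0 0 0 0 -1; 0 0 0 0 0 0 -1")

```text
time_s: 6.68
position: [0.6391, -0.0061, 0.1174]
eef_rot: [[-0.267, 0.964, -0.0], [0.964, 0.267, 0.0], [0.0, -0.0, -1.0]]
contact_force: [-0.2, -0.2, 0.5]
width: 0.28
```

Call:
jog_arm(rows="0 0 0 0 0 0 -1; 0 0 0 0 0 0 -1; 0 0 0 0 0 0 -1; 0.003 0 0 0 0 0 -1; 0.004 0 0 0 0 0 -1; 0.005 0 0 0 0 0 -1; 0.005 0 0 0 0 0 -1; 0.005 0 0 0 0 0 -1; 0.006 0 0 0 0 0 -1; 0.006 0 0 0 0 0 -1; 0.007 0 0 0 0 0 -1; 0.007 0 0 0 0 0 -1")

```text
time_s: 7.68
position: [0.626, 0.0415, 0.1175]
eef_rot: [[-0.268, 0.963, -0.0], [0.963, 0.268, -0.0], [-0.0, -0.0, -1.0]]
contact_force: [-0.3, -0.2, -1.4]
width: 0.274
```

Run:
```python
from wl import *
c,p,W=look('w4.png',['plug_grip','plug_nose'],{})
print(state()['contact_force'],state()['width'])
snap('side','s4.png',(300,130,460,250),5)
```

```text
t 7.6833 [0.626  0.0415 0.1175] yaw 105.5357061622294
plug_grip 0.9 [315. 307.] plane [0.6251 0.043  0.135 ] depth [0.6244 0.0452 0.1402]
plug_nose 0.67 [313. 468.] plane [ 0.6453 -0.0338  0.135 ] depth [0.6201 0.0612 0.2425]
[-0.6222 -1.0347 -0.4352] 0.27798029729002266
```

View pics/w4.png

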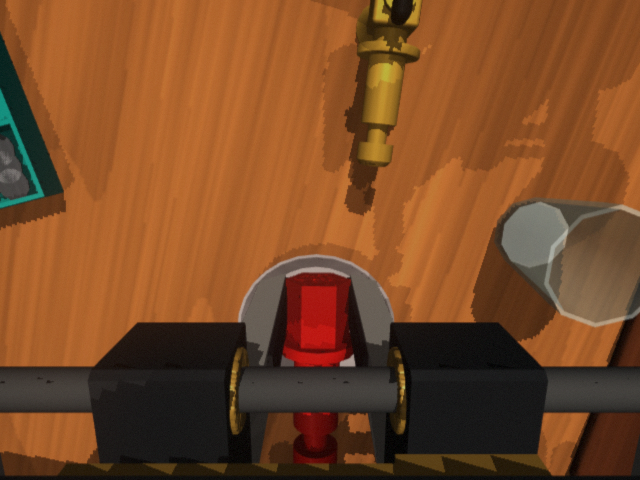

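View pics/s4.png

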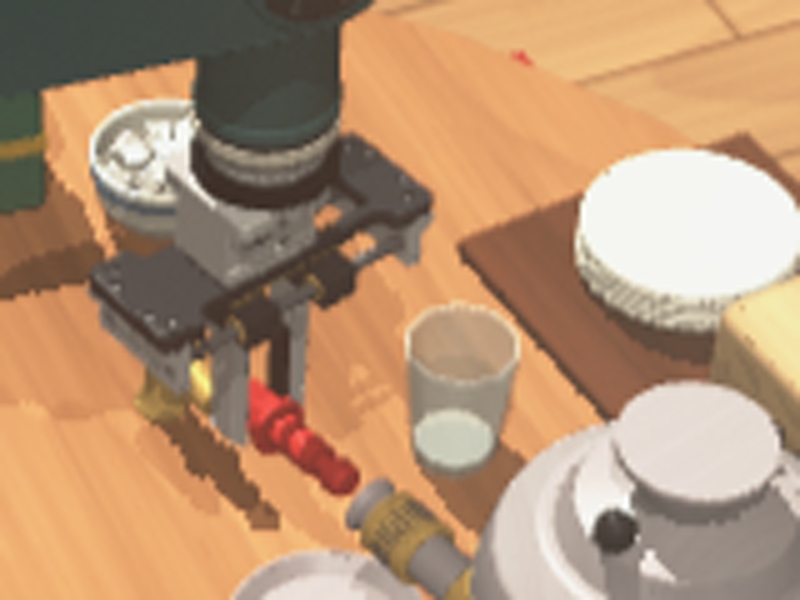

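Run:
```python
from wl import *
c=camera_model('scene')
Q=[plane(c,320+x/4,170+y/4,.022)[:2] for x,y in [(395,248),(615,238),(660,405),(425,420),(470,246),(498,408)]]
for q in Q: print(q)
print(np.degrees(np.arctan2(*(Q[3]-Q[0])[::-1])),np.degrees(np.arctan2(*(Q[2]-Q[1])[::-1])),np.linalg.norm(Q[3]-Q[0]),np.linalg.norm(Q[1]-Q[0]))
W=np.load('scene'+'W.npy')
m=(abs(W[...,2]-.022)<.004)&(abs(W[...,0]-.41)<.1)&(abs(W[...,1]-.29)<.12)
p=W[m][:,:2].astype(np.float32);print(len(p),cv2.minAreaRect(p))
print('floor ctr',(Q[1]+Q[2]+Q[4]+Q[5])/4)
# tap
W=np.load('wW.npy')
m=(W[...,2]>.03)&(W[...,2]<.1)&(W[...,1]>.08)&(W[...,1]<.25)&(abs(W[...,0]-.62)<.07)
p=W[m];print(len(p))
for z0 in (.0475,.0525,.0575,.0625,.0675,.0725,.0775,.0825,.0875):
  k=p[abs(p[:,2]-z0)<.0025]
  if len(k): print(z0,len(k),k.min(0),k.max(0))
st=p[(abs(p[:,2]-.06)<.004)&(p[:,1]<.145)]
vx,vy,x0,y0=cv2.fitLine(st[:,:2].astype(np.float32),cv2.DIST_HUBER,0,.01,.01).ravel();print('stem',vx,vy,x0,y0,np.degrees(np.arctan2(vy,vx)))
```

```text
[0.3899 0.2037]
[0.3577 0.348 ]
[0.4912 0.3763]
[0.5267 0.2309]
[0.3801 0.2528]
[0.51   0.2758]
11.268054793280042 11.988137535899469 0.13946397025050672 0.14784503897961884
354 ((0.43566691875457764, 0.28854987025260925), (0.13546037673950195, 0.1520092487335205), 12.717986106872559)
floor ctr [0.4348 0.3132]
6568
0.0475 85 [0.6161 0.1239 0.0451] [0.6479 0.1859 0.05  ]
0.0525 399 [0.6157 0.1018 0.05  ] [0.651  0.1841 0.055 ]
0.0575 2036 [0.6158 0.1019 0.055 ] [0.6509 0.1821 0.06  ]
0.0625 2557 [0.6167 0.1032 0.06  ] [0.6479 0.1871 0.065 ]
0.0675 932 [0.6172 0.1583 0.065 ] [0.6428 0.187  0.07  ]
0.0725 59 [0.6219 0.1625 0.07  ] [0.6361 0.1843 0.0747]
0.0775 74 [0.6252 0.1704 0.075 ] [0.6338 0.1797 0.08  ]
0.0825 119 [0.6255 0.1703 0.08  ] [0.6342 0.1792 0.0849]
0.0875 245 [0.6262 0.1703 0.085 ] [0.6338 0.1784 0.0882]
stem 0.18592176 -0.98256457 0.6378605 0.12540013 -79.28512
```

Run:
```python
from wl import *
th=np.radians(105.5)
o=np.array([np.cos(th),np.sin(th),0])
P=state()['position']; A=P+o*.02+[0,0,.03]; 
print(A)
P1,y=plan([.399,.3045,.20],np.radians(192),14,-1,A,th)
```

```text
[0.6208 0.0602 0.1475]
0.021 -0.0106 -0.0037 0 0 -0.1078 -1; 0.0221 -0.0083 -0.0038 0 0 -0.1078 -1; 0.0228 -0.0059 -0.0037 0 0 -0.1078 -1; 0.0233 -0.0034 -0.0038 0 0 -0.1078 -1; 0.0236 -0.0008 -0.0037 0 0 -0.1078 -1; 0.0235 0.0017 -0.0038 0 0 -0.1078 -1; 0.0232 0.0042 -0.0037 0 0 -0.1078 -1; 0.0226 0.0067 -0.0038 0 0 -0.1078 -1; 0.0217 0.0091 -0.0037 0 0 -0.1078 -1; 0.0206 0.0114 -0.0038 0 0 -0.1078 -1; 0.0193 0.0135 -0.0037 0 0 -0.1078 -1; 0.0178 0.0156 -0.0038 0 0 -0.1078 -1; 0.016 0.0173 -0.0037 0 0 -0.1078 -1; 0.0139 0.019 -0.0038 0 0 -0.1078 -1
```

Call:
jog_arm(rows="0.01 0 -0.015 0 0 0 -1; 0.01 0 -0.015 0 0 0 -1; 0.021 -0.0105 -0.004 0 0 -0.108 -1; 0.022 -0.0085 -0.004 0 0 -0.108 -1; 0.023 -0.006 -0.004 0 0 -0.108 -1; 0.0235 -0.0035 -0.004 0 0 -0.108 -1; 0.0235 -0.001 -0.004 0 0 -0.108 -1; 0.0235 0.0015 -0.004 0 0 -0.108 -1; 0.023 0.004 -0.004 0 0 -0.108 -1; 0.0225 0.0065 -0.004 0 0 -0.108 -1; 0.0215 0.009 -0.004 0 0 -0.108 -1; 0.0205 0.0115 -0.004 0 0 -0.108 -1")

```text
time_s: 8.88
position: [0.4612, 0.2336, 0.1878]
eef_rot: [[-0.977, 0.214, 0.001], [0.214, 0.977, -0.0], [-0.001, -0.0, -1.0]]
contact_force: [-0.1, 0.8, -1.2]
width: 0.281
```

Call:
jog_arm(rows="0.0195 0.0135 -0.004 0 0 -0.108 -1; 0.018 0.0155 -0.004 0 0 -0.108 -1; 0.016 0.0175 -0.004 0 0 -0.108 -1; 0.014 0.019 -0.004 0 0 -0.108 -1; 0 0 0 0 0 0 -1; 0 0 0 0 0 0 -1")

```text
time_s: 9.38
position: [0.3976, 0.3035, 0.2039]
eef_rot: [[-0.977, -0.211, 0.001], [-0.211, 0.977, -0.0], [-0.001, -0.0, -1.0]]
contact_force: [-0.5, 0.5, -0.7]
width: 0.279
```

Run:
```python
from wl import *
c,p,W=look('w5.png',['tray_empty','plug_grip','plug_nose'],dict(tray_empty=.003,plug_grip=.21,plug_nose=.22))
print(state()['contact_force'],state()['width'])
snap('scene','s5.png',(340,150,520,290),4)
```

```text
t 9.3833 [0.3976 0.3035 0.2039] yaw -167.81904485441038
tray_empty 0.69 [76. 94.] plane [0.3392 0.0791 0.003 ] depth [0.339  0.0785 0.0028]
tray_empty 0.63 [324. 246.] plane [0.4254 0.3168 0.003 ] depth [0.4245 0.3163 0.0042]
plug_grip 0.6 [317. 309.] plane [0.4026 0.3054 0.21  ] depth [0.3955 0.3038 0.2269]
plug_nose 0.84 [314. 469.] plane [0.4765 0.32   0.22  ] depth [0.379  0.3    0.3285]
[ 0.1663  0.16   -0.2778] 0.28218175190040445
```

View pics/w5.png

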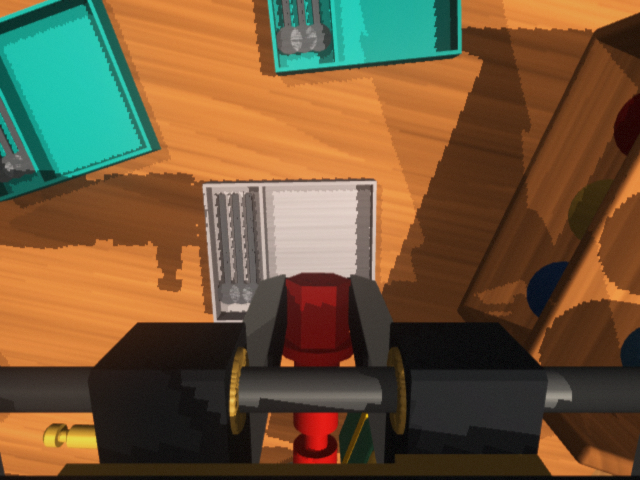

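View pics/s5.png

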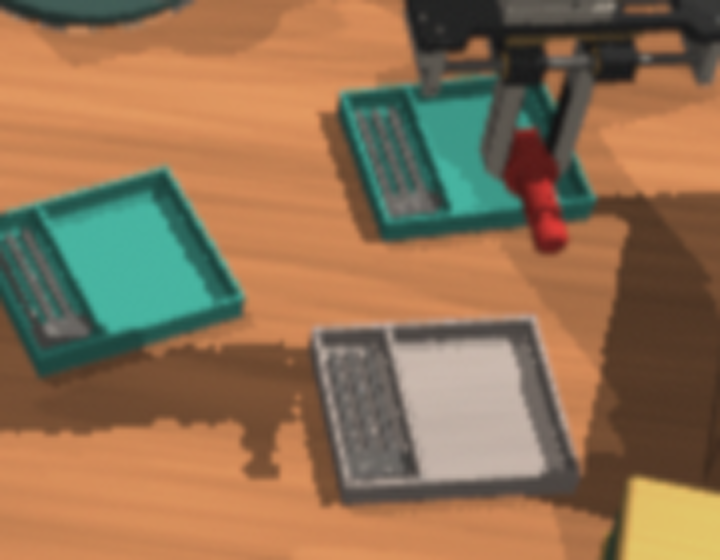

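Run:
```python
from wl import *
W=np.load('wW.npy')
m=(abs(W[...,2]-.022)<.005)&(abs(W[...,0]-.41)<.1)&(abs(W[...,1]-.29)<.12)
t=np.radians(12);e=np.array([np.cos(t),np.sin(t)]);f=np.array([-e[1],e[0]])
p=W[m][:,:2]
for t in np.radians([10.5,11,11.5,12,12.5]):
  e=np.array([np.cos(t),np.sin(t)]);f=np.array([-e[1],e[0]])
  h=np.histogram(p@f,np.arange(.1,.35,.003))[0];print(np.degrees(t),np.sort(h)[-6:])
t=np.radians(12);e=np.array([np.cos(t),np.sin(t)]);f=np.array([-e[1],e[0]])
a,b=p@e,p@f
for nm,v in(('e',a),('f',b)):
  h,x=np.histogram(v,np.arange(.1,.6,.002)); print(nm,[(round(x[i],3),h[i]) for i in range(len(h)) if h[i]>60])
m=(abs(W[...,2]-.003)<.003)&(abs(W[...,0]-.41)<.1)&(abs(W[...,1]-.31)<.06)
q=W[m][:,:2]; print('floor f',np.percentile(q@f,[1,99]),'e',np.percentile(q@e,[1,99]))
g=np.array([.430,.311]);print('guess',g@e,g@f)
```

```text
10.5 [147 149 193 231 236 321]
11.0 [ 83 152 239 275 297 301]
11.5 [ 89 155 163 260 295 405]
12.000000000000002 [133 145 217 260 279 421]
12.5 [ 53 152 221 252 344 419]
e [(np.float64(0.418), np.int64(90)), (np.float64(0.42), np.int64(319)), (np.float64(0.422), np.int64(269)), (np.float64(0.424), np.int64(64))]
f [(np.float64(0.116), np.int64(202)), (np.float64(0.118), np.int64(337)), (np.float64(0.12), np.int64(97)), (np.float64(0.164), np.int64(140)), (np.float64(0.166), np.int64(227)), (np.float64(0.262), np.int64(157)), (np.float64(0.264), np.int64(213))]
floor f [0.1503 0.2864] e [0.3653 0.5131]
guess 0.4852640041598596 0.21480187677657706
```

Call:
jog_arm(rows="0 0 0.028 0 0 0 -1; 0 0 0.034 0 0 0 -1; 0 0 0.034 0 0 0 -1; 0 0 0.034 0 0 0 -1; 0 0 0.03 0 0 0 -1; 0 0 0.016 0 0 0 -1; 0 0 0.008 0 0 0 -1; 0 0 0.004 0 0 0 -1; 0 0 0 0 0 0 -1; 0 0 0 0 0 0 -1")

```text
time_s: 10.47
position: [0.399, 0.3036, 0.0168]
eef_rot: [[-0.978, -0.21, 0.002], [-0.21, 0.978, 0.001], [-0.002, 0.001, -1.0]]
contact_force: [0.0, 0.3, -1.0]
width: 0.274
```

Call:
jog_arm(rows="0 0 0.003 0 0 0 -1; 0 0 0.003 0 0 0 -1; 0 0 0.002 0 0 0 -1; 0 0 0 0 0 0 -1")

```text
time_s: 10.8
position: [0.3976, 0.3031, 0.0074]
eef_rot: [[-0.978, -0.211, -0.0], [-0.211, 0.978, -0.0], [0.0, -0.0, -1.0]]
contact_force: [0.3, -0.0, -0.9]
width: 0.276
```

Call:
jog_arm(rows="0 0 0 0 0 0 -0.3; 0 0 0 0 0 0 -0.1; 0 0 0 0 0 0 0; 0 0 0 0 0 0 0; 0 0 0 0 0 0 0; 0 0 -0.02 0 0 0 0; 0 0 -0.036 0 0 0 0; 0 0 -0.036 0 0 0 0.2; 0 0 -0.036 0 0 0 0.5; 0 0 -0.036 0 0 0 0.5")

```text
time_s: 11.63
position: [0.3974, 0.303, 0.1731]
eef_rot: [[-0.978, -0.211, 0.0], [-0.211, 0.978, -0.0], [0.0, -0.0, -1.0]]
contact_force: [0.6, 0.1, -0.4]
width: 0.673
```

Run:
```python
from wl import *
c,p,W=look('w6.png',['plug_grip'],dict(plug_grip=.02))
print(state()['contact_force'],state()['width'])
snap('scene','s6.png',(240,200,500,360),3)
```

```text
t 11.6333 [0.3974 0.303  0.1731] yaw -167.8429819422617
plug_grip 0.63 [317. 234.] plane [0.4043 0.305  0.02  ] depth [0.4009 0.3041 0.0332]
[0.6166 0.5594 0.5172] 0.738842299054746
```

View pics/w6.png

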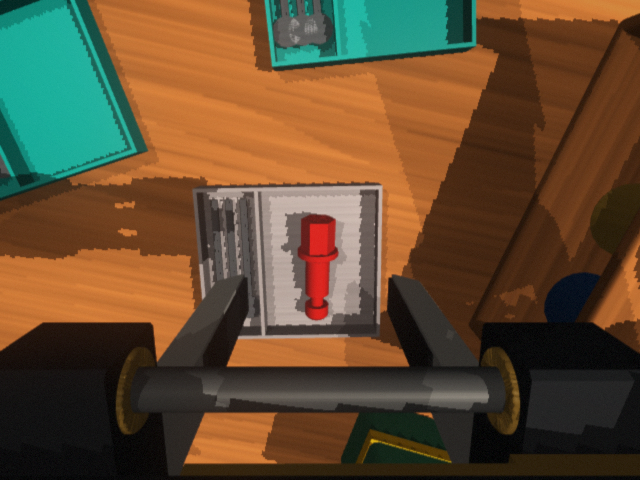

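View pics/s6.png

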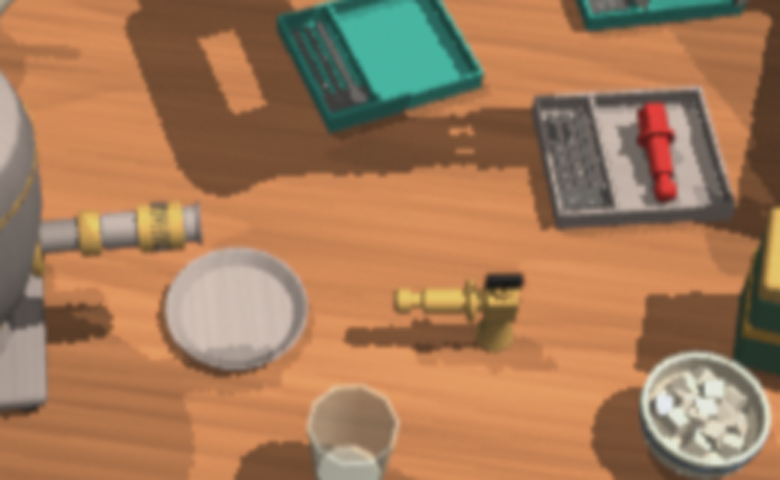

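Run:
```python
from wl import *
plan([.63,.15,.25],np.radians(100.7),14,.5)
```

```text
-0.0138 -0.0142 -0.0053 0 0 0.114 0.5; -0.0153 -0.0126 -0.0053 0 0 0.114 0.5; -0.0166 -0.0108 -0.0053 0 0 0.114 0.5; -0.0177 -0.0088 -0.0053 0 0 0.114 0.5; -0.0186 -0.0067 -0.0053 0 0 0.114 0.5; -0.0193 -0.0046 -0.0053 0 0 0.114 0.5; -0.0197 -0.0023 -0.0053 0 0 0.114 0.5; -0.0198 -0.0001 -0.0053 0 0 0.114 0.5; -0.0197 0.0022 -0.0053 0 0 0.114 0.5; -0.0193 0.0044 -0.0053 0 0 0.114 0.5; -0.0187 0.0065 -0.0053 0 0 0.114 0.5; -0.0178 0.0086 -0.0053 0 0 0.114 0.5; -0.0167 0.0106 -0.0054 0 0 0.114 0.5; -0.0154 0.0124 -0.0053 0 0 0.114 0.5
```

Call:
jog_arm(rows="-0.014 -0.014 -0.005 0 0 0.114 0.5; -0.0155 -0.0125 -0.005 0 0 0.114 0.5; -0.0165 -0.011 -0.005 0 0 0.114 0.5; -0.0175 -0.009 -0.005 0 0 0.114 0.5; -0.0185 -0.0065 -0.005 0 0 0.114 0.5; -0.0195 -0.0045 -0.005 0 0 0.114 0.5; -0.0195 -0.0025 -0.005 0 0 0.114 0.5; -0.02 0 -0.005 0 0 0.114 0.5; -0.0195 0.002 -0.005 0 0 0.114 0.5; -0.0195 0.0045 -0.005 0 0 0.114 0.5; -0.0185 0.0065 -0.005 0 0 0.114 0.5; -0.018 0.0085 -0.005 0 0 0.114 0.5")

```text
time_s: 12.78
position: [0.595, 0.1701, 0.2289]
eef_rot: [[-0.398, 0.917, -0.004], [0.917, 0.398, -0.001], [0.001, -0.004, -1.0]]
contact_force: [0.5, -0.6, 0.8]
width: 0.752
```

Call:
jog_arm(rows="-0.0165 0.0105 -0.005 0 0 0.114 0.5; -0.0155 0.0125 -0.005 0 0 0.114 0.5; 0 0 0 0 0 0 0.5; 0 0 0 0 0 0 0.5; 0 0 0 0 0 0 0.5")

```text
time_s: 13.2
position: [0.6269, 0.1492, 0.2396]
eef_rot: [[-0.188, 0.982, -0.003], [0.982, 0.188, -0.0], [0.001, -0.003, -1.0]]
contact_force: [-0.7, 0.0, 0.1]
width: 0.753
```

Run:
```python
from wl import *
c,p,W=look('w7.png',['tap_grip','tap_nose'],dict(tap_grip=.052,tap_nose=.052))
m=(W[...,2]>.03)&(W[...,2]<.1)&(W[...,1]>.08)&(W[...,1]<.25)&(abs(W[...,0]-.62)<.07)
P=W[m]
for z0 in (.0625,.0675,.0725,.0775,.0825,.0875):
  k=P[abs(P[:,2]-z0)<.0025]
  if len(k): print(z0,len(k),k.min(0),k.max(0))
for lo,hi in((.055,.064),):
  st=P[(P[:,2]>lo)&(P[:,2]<hi)&(P[:,1]<.14)]
  vx,vy,x0,y0=cv2.fitLine(st[:,:2].astype(np.float32),cv2.DIST_HUBER,0,.01,.01).ravel();print('stem',len(st),vx,vy,x0,y0,np.degrees(np.arctan2(vy,vx)))
th=np.arctan2(vy,vx)
if np.sin(th)>0: th+=np.pi
e=np.array([np.cos(th),np.sin(th)]);n=np.array([-e[1],e[0]])
r=P[:,:2]-[x0,y0];s=r@e;l=r@n
for s0 in np.arange(-.09,.05,.004):
  k=(abs(s-s0)<.002)&(P[:,2]>.05)
  if k.sum()>5: print(round(s0,3),k.sum(),np.round([l[k].min(),l[k].max(),P[k][:,2].max(), np.median(P[k][:,2])],4))
k=abs(P[:,2]-.0665)<.0025
print(cv2.minAreaRect(P[k][:,:2].astype(np.float32)))
k=P[:,2]>.08
print(cv2.minAreaRect(P[k][:,:2].astype(np.float32)),P[k].mean(0))
```

```text
t 13.2 [0.6269 0.1492 0.2396] yaw 100.83725087955078
tap_grip 0.91 [327. 177.] plane [0.6278 0.1868 0.052 ] depth [0.6258 0.1903 0.0861]
tap_nose 0.98 [325. 269.] plane [0.6429 0.1041 0.052 ] depth [0.6417 0.1072 0.0616]
0.0625 847 [0.6152 0.1034 0.06  ] [0.6482 0.1998 0.065 ]
0.0675 509 [0.6151 0.1591 0.065 ] [0.6437 0.1997 0.07  ]
0.0725 85 [0.6208 0.1787 0.07  ] [0.636  0.1996 0.0749]
0.0775 3 [0.6228 0.1835 0.077 ] [0.6272 0.2004 0.0788]
0.0825 64 [0.6228 0.1712 0.0802] [0.634  0.2004 0.085 ]
0.0875 302 [0.6234 0.1716 0.085 ] [0.6338 0.2    0.0881]
stem 713 0.19413726 -0.9809744 0.6389541 0.122303285 -78.805664
-0.078 79 [-0.0085  0.0132  0.0875  0.0788]
-0.074 145 [-0.0095  0.0141  0.0881  0.0663]
-0.07 144 [-0.0094  0.0141  0.0879  0.0666]
-0.066 141 [-0.0094  0.0142  0.0878  0.0709]
-0.062 136 [-0.0094  0.0133  0.0881  0.0712]
-0.058 125 [-0.0095  0.0133  0.088   0.0674]
-0.054 138 [-0.0095  0.0134  0.0878  0.0662]
-0.05 60 [-0.007   0.0127  0.0876  0.064 ]
-0.046 76 [-0.0071  0.0106  0.0611  0.0588]
-0.042 226 [-0.015   0.0177  0.0698  0.0633]
-0.038 102 [-0.015   0.0174  0.0
[... 164 characters left out ...]
  0.0106  0.0635  0.0604]
-0.018 100 [-0.009   0.0108  0.0639  0.0601]
-0.014 100 [-0.009   0.0097  0.0629  0.0604]
-0.01 92 [-0.009   0.0097  0.0628  0.0603]
-0.006 96 [-0.0091  0.0098  0.063   0.0605]
-0.002 47 [-0.0073  0.0098  0.0621  0.0576]
0.002 50 [-0.0046  0.0053  0.0588  0.0566]
0.006 104 [-0.0091  0.0099  0.0623  0.057 ]
0.01 88 [-0.0092  0.01    0.0632  0.0606]
0.014 90 [-0.0101  0.009   0.0629  0.0606]
0.018 51 [-0.0101  0.009   0.0626  0.0599]
((0.6300250887870789, 0.17918761074543), (0.023534949868917465, 0.039491429924964905), 10.789955139160156)
((0.6284101009368896, 0.18595880270004272), (0.007995394989848137, 0.02926836907863617), 10.193594932556152) [0.6283 0.1861 0.0859]
```

View pics/w7.png

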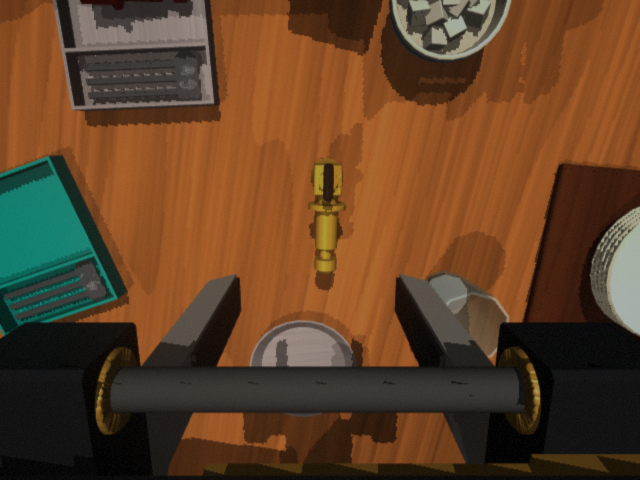

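Run:
```python
from wl import *
P,y=plan([.6282,.1858,.20],np.radians(100.7),2,.3)
plan([.6282,.1858,.035],np.radians(100.7),6,.1,P,y)
```

```text
0.0176 0.004 0.0205 0 0 0.0012 0.3; 0.0177 0.004 0.0204 0 0 0.0012 0.3
-0 0 0.0275 0 0 -0 0.1; -0 0 0.0275 0 0 -0 0.1; -0 0 0.0275 0 0 -0 0.1; -0 0 0.0275 0 0 -0 0.1; -0 0 0.0275 0 0 -0 0.1; -0 0 0.0275 0 0 -0 0.1
```

Call:
jog_arm(rows="0.0175 0.004 0.02 0 0 0.001 0.4; 0.0175 0.004 0.02 0 0 0.001 0.4; 0 0 0.018 0 0 0 0.4; 0 0 0.032 0 0 0 0.2; 0 0 0.032 0 0 0 0.2; 0 0 0.032 0 0 0 0.2; 0 0 0.028 0 0 0 0.2; 0 0 0.016 0 0 0 0.2; 0 0 0.008 0 0 0 0.2; 0 0 0 0 0 0 0.2; 0 0 0 0 0 0 0.2")

```text
time_s: 14.27
position: [0.6294, 0.1852, 0.0363]
eef_rot: [[-0.185, 0.983, 0.001], [0.983, 0.185, 0.0], [-0.0, 0.001, -1.0]]
contact_force: [-0.3, -0.3, 0.1]
width: 0.601
```

Run:
```python
from wl import *
c,p,W=look('w8.png',['tap_grip'],dict(tap_grip=.052))
print(state()['contact_force'])
```

```text
t 14.2667 [0.6294 0.1852 0.0363] yaw 100.64811971521274
tap_grip 0.7 [313. 307.] plane [0.6279 0.1859 0.052 ] depth [0.6255 0.1998 0.0852]
[0.3483 0.6638 0.1386]
```

View pics/w8.png

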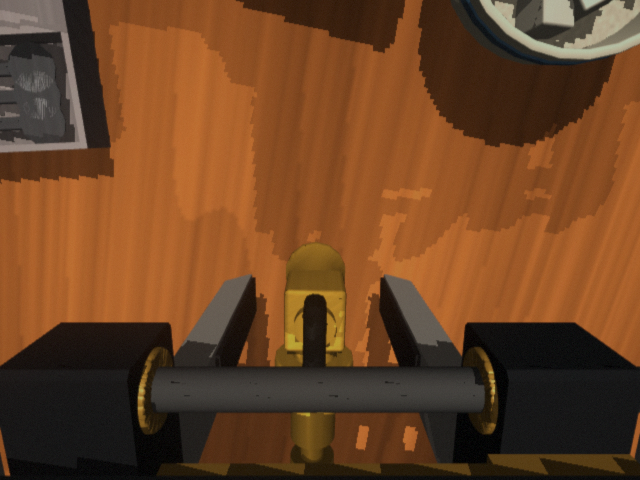

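Call:
jog_arm(rows="0 -0.0012 0.003 0 0 0 0; 0 0 0 0 0 0 -0.2; 0 0 0 0 0 0 -1; 0 0 0 0 0 0 -1; 0 0 0 0 0 0 -1; 0 0 0 0 0 0 -1; 0 0 0 0 0 0 -1; 0 0 0 0 0 0 -1; 0 0 0 0 0 0 -1; 0 0 0 0 0 0 -1")

```text
time_s: 15.2
position: [0.6282, 0.1845, 0.0327]
eef_rot: [[-0.184, 0.983, 0.0], [0.983, 0.184, -0.0], [-0.0, 0.0, -1.0]]
contact_force: [0.2, -0.7, 1.2]
width: 0.255
```

Call:
jog_arm(rows="0 0 -0.006 0 0 0 -1; 0 0 -0.014 0 0 0 -1; 0 0 -0.02 0 0 0 -1; 0 0 -0.02 0 0 0 -1; 0 0 -0.016 0 0 0 -1; 0 0 -0.0075 0 0 0 -1; 0 0 0 0 0 0 -1; 0 0 0 0 0 0 -1")

```text
time_s: 15.87
position: [0.6277, 0.1844, 0.1152]
eef_rot: [[-0.184, 0.983, -0.001], [0.983, 0.184, -0.0], [-0.0, -0.001, -1.0]]
contact_force: [0.2, -0.1, -3.6]
width: 0.252
```

Run:
```python
from wl import *
s=state();print(s['position'],s['contact_force'],s['width'])
C=np.array([.7055,-.246]);th=np.radians(105.5);o=np.array([np.cos(th),np.sin(th)])
plan([*(C+.305*o),s['position'][2]],th,8,-1)
```

```text
[0.6277 0.1844 0.1152] [ 0.2106 -0.1284 -3.6476] 0.2523681927370729
-0.0167 -0.0036 -0 0 0 -0.0107 -1; -0.0166 -0.0038 -0 0 0 -0.0107 -1; -0.0166 -0.0039 -0 0 0 -0.0107 -1; -0.0166 -0.0041 -0 0 0 -0.0107 -1; -0.0165 -0.0043 -0 0 0 -0.0107 -1; -0.0165 -0.0045 -0 0 0 -0.0107 -1; -0.0164 -0.0047 -0 0 0 -0.0107 -1; -0.0164 -0.0048 -0 0 0 -0.0107 -1
```

Call:
jog_arm(rows="-0.0165 -0.0035 0 0 0 -0.0105 -1; -0.0165 -0.004 0 0 0 -0.0105 -1; -0.0165 -0.004 0 0 0 -0.0105 -1; -0.0165 -0.004 0 0 0 -0.0105 -1; -0.0165 -0.0045 0 0 0 -0.0105 -1; -0.0165 -0.0045 0 0 0 -0.0105 -1; -0.0165 -0.0045 0 0 0 -0.0105 -1; -0.0165 -0.005 0 0 0 -0.0105 -1; 0 0 0 0 0 0 -1; 0 0 0 0 0 0 -1; 0 0 0 0 0 0 -1")

```text
time_s: 16.78
position: [0.6232, 0.0488, 0.1144]
eef_rot: [[-0.266, 0.964, -0.003], [0.964, 0.266, 0.001], [0.001, -0.002, -1.0]]
contact_force: [-0.5, 0.5, -3.3]
width: 0.256
```

Run:
```python
from wl import *
C=np.array([.7055,-.246]);th=np.radians(105.5);o=np.array([np.cos(th),np.sin(th)]);n=np.array([o[1],-o[0]])
c,p,W=look('w9.png',['tap_grip','tap_nose'],{})
s=state();r=s['position'][:2]-C;print('tcp s,l',r@o,r@n)
for nm in('scene','side'):
  q,d=snap(nm,nm+'9.png'); Wc=cloud(camera_model(nm),d)
  r=Wc[...,:2]-C;ss=r@o;l=r@n
  for s0 in list(np.arange(.15,.3,.008)):
    k=(abs(ss-s0)<.004)&(abs(l)<.03)&(Wc[...,2]>.11)&(Wc[...,2]<.19)
    if k.sum()>4: print(nm,round(s0,3),k.sum(),'l',np.round([l[k].min(),l[k].max()],4),'z',np.round(np.percentile(Wc[k][:,2],[95,100]),4))
  cv2.imwrite(f'pics/{nm}9c.png',cv2.resize(q[...,::-1][(225 if nm=='scene' else 160):(325 if nm=='scene' else 280),(240 if nm=='scene' else 310):(400 if nm=='scene' else 470)],None,fx=5,fy=5,interpolation=2))
```

```text
t 16.7833 [0.6232 0.0488 0.1144] yaw 105.40790000741833
tap_grip 0.89 [317. 306.] plane [0.6226 0.052  0.135 ] depth [0.619  0.0644 0.1655]
tap_nose 0.18 [313. 309.] plane [0.6213 0.0507 0.135 ] depth [0.6179 0.0635 0.1658]
tcp s,l 0.30631581740115554 6.745331207159036e-05
scene 0.15 41 l [-0.0105  0.0142] z [0.1505 0.1511]
scene 0.158 53 l [-0.0132  0.0184] z [0.1538 0.1577]
scene 0.166 57 l [-0.0137  0.019 ] z [0.1546 0.158 ]
scene 0.174 59 l [-0.0114  0.0198] z [0.1542 0.1579]
scene 0.182 58 l [-0.0168  0.018 ] z [0.1546 0.156 ]
scene 0.19 54 l [-0.0136  0.0177] z [0.1559 0.1579]
scene 0.198 43 l [-0.0149  0.0155] z [0.1496 0.151 ]
scene 0.206 21 l [-0.0081  0.0167] z [0.1543 0.1585]
scene 0.222 8 l [-0.0081  0.0101] z [0.1428 0.1436]
scene 0.23 32 l [-0.01    0.0101] z [0.1474 0.1494]
scene 0.238 19 l [-0.0037  0.0111] z [0.1441 0.148 ]
scene 0.246 25 l [-0.0037  0.011 ] z [0.1451 0.1455]
scene 0.254 28 l [-0.0072  0.0108] z [0.1478 0.1488]
scene 0.262 33 l [-0.0072  0.0119] z [0.1473 0.1488]
scene 0.27 28 l [-0.0057  0.0119] z [0.1481 0.1494]
scene 0.278 38 l [-0.0046  0.0157] z
[... 298 characters left out ...]
65  0.0067] z [0.1563 0.1633]
side 0.19 23 l [-0.0226  0.0094] z [0.1561 0.1565]
side 0.198 26 l [-0.0201  0.0054] z [0.1513 0.1516]
side 0.206 27 l [-0.0197  0.0145] z [0.1538 0.1548]
side 0.222 14 l [-0.0129  0.0052] z [0.1489 0.1534]
side 0.23 25 l [-0.0144  0.0059] z [0.1448 0.1476]
side 0.238 11 l [-0.0146  0.0014] z [0.1461 0.1464]
side 0.246 22 l [-0.0148  0.0075] z [0.1471 0.1477]
side 0.254 21 l [-0.0131  0.0052] z [0.147 0.147]
side 0.262 20 l [-0.0143  0.0054] z [0.1462 0.1468]
side 0.27 20 l [-0.0134  0.0069] z [0.1476 0.1504]
side 0.278 31 l [-0.0198  0.0097] z [0.1548 0.1564]
side 0.286 40 l [-0.0206  0.0118] z [0.1535 0.1544]
side 0.294 72 l [-0.028   0.0194] z [0.1851 0.1889]
```

View pics/side9c.png

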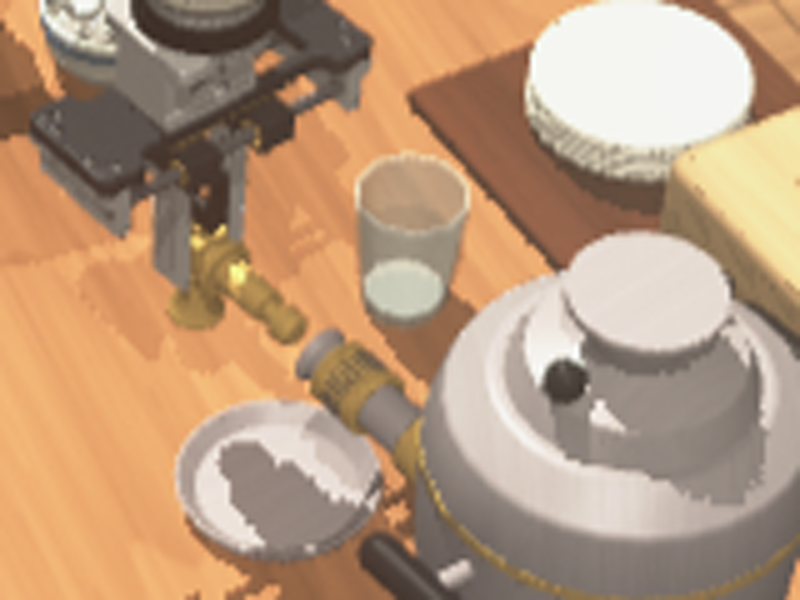

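View pics/scene9c.png

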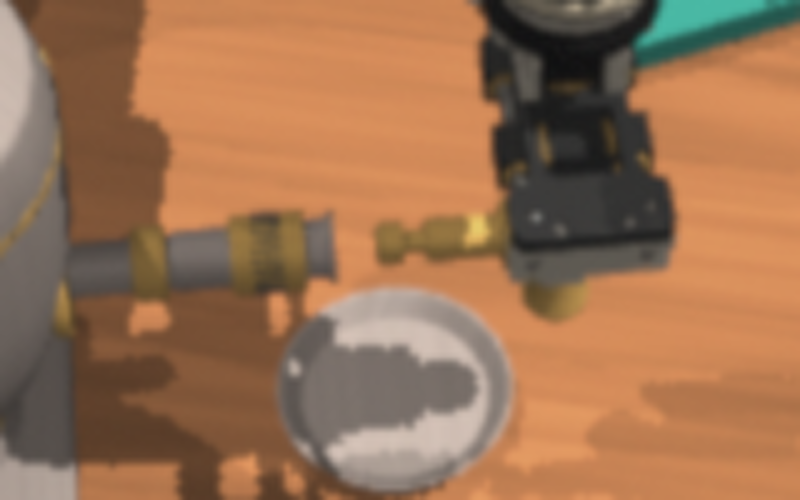

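View pics/w9.png

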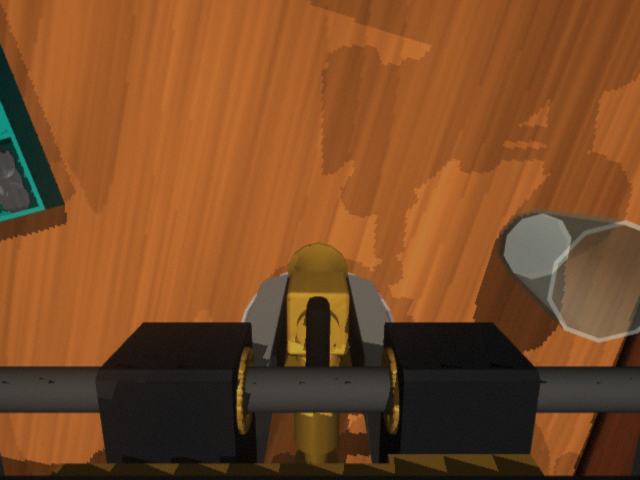

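Call:
jog_arm(rows="-0.004 0 -0.001 0 0 0 -1; -0.006 0 -0.0005 0 0 0 -1; -0.005 0 0 0 0 0 -1; -0.005 0 0 0 0 0 -1; -0.005 0 0 0 0 0 -1; -0.005 0 0 0 0 0 -1; -0.005 0 0 0 0 0 -1; -0.005 0 0 0 0 0 -1; 0 0 0 0 0 0 -1")

```text
time_s: 17.78
position: [0.6347, 0.0082, 0.1169]
eef_rot: [[-0.265, 0.964, -0.0], [0.964, 0.265, -0.001], [-0.001, -0.001, -1.0]]
contact_force: [0.3, -1.5, -5.6]
width: 0.252
```

Call:
jog_arm(rows="-0.004 0 0 0 0 0 -1; -0.004 0 0 0 0 0 -1; -0.004 0 0 0 0 0 -1; -0.004 0 0 0 0 0 -1; -0.003 0 0 0 0 0 -1; -0.003 0 0 0 0 0 -1; -0.003 0 0 0 0 0 -1; 0 0 0 0 0 0 -1")

```text
time_s: 18.45
position: [0.6397, -0.0099, 0.1172]
eef_rot: [[-0.268, 0.963, -0.004], [0.963, 0.268, 0.008], [0.009, -0.002, -1.0]]
contact_force: [-4.8, 10.3, -3.6]
width: 0.255
```

Call:
jog_arm(rows="-0.003 0 0 0 0 0 -1; -0.003 0 0 0 0 0 -1; -0.003 0 0 0 0 0 -1; -0.003 0 0 0 0 0 -1; 0 0 0 0 0 0 -1")

```text
time_s: 18.87
position: [0.6427, -0.021, 0.1171]
eef_rot: [[-0.269, 0.963, -0.004], [0.963, 0.269, 0.009], [0.01, -0.002, -1.0]]
contact_force: [-3.6, 10.9, -4.6]
width: 0.258
```

Run:
```python
from wl import *
C=np.array([.7055,-.246]);th=np.radians(105.5);o=np.array([np.cos(th),np.sin(th)])
c,p,W=look('w10.png',[],{})
s=state();print((s['position'][:2]-C)@o,s['contact_force'],s['moment'])
snap('scene','sc10.png',(240,225,400,325),5);snap('side','si10.png',(310,160,470,280),5)
```

```text
t 18.8667 [ 0.6427 -0.021   0.1171] yaw 105.5977826665276
0.23348736139059376 [-3.863  10.7246 -3.4913] [ 1.7788  0.5883 -0.0271]
```

View pics/si10.png

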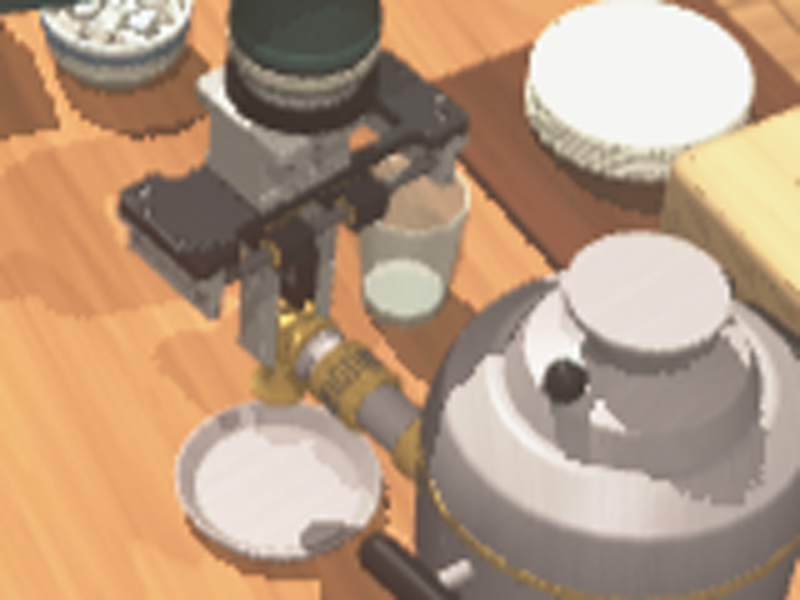

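View pics/sc10.png

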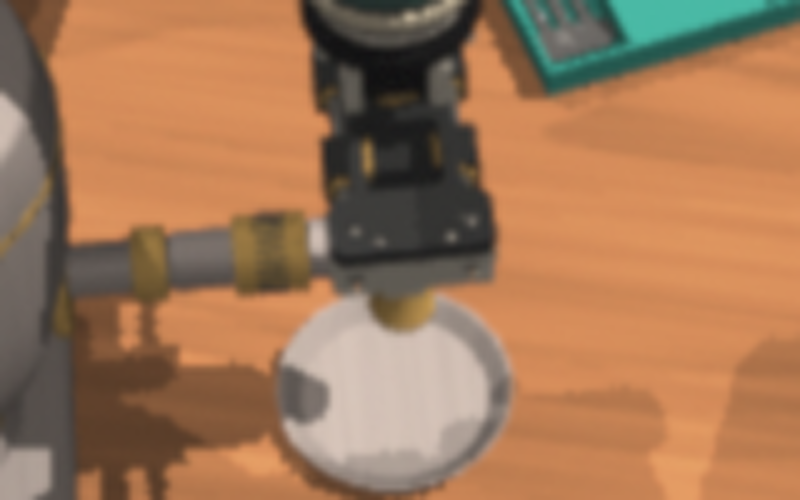

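Call:
jog_arm(rows="-0.0025 0 0 0 0 0 -1; -0.0025 0 0 0 0 0 -1; -0.002 0 0 0 0 0 -1; 0 0 0 0 0 0 -1")

```text
time_s: 19.35
position: [0.6436, -0.0247, 0.1171]
eef_rot: [[-0.27, 0.963, -0.007], [0.963, 0.27, 0.014], [0.015, -0.003, -1.0]]
contact_force: [-6.9, 17.9, -1.8]
width: 0.255
```

Run:
```python
from wl import *
C=np.array([.7055,-.246]);th=np.radians(105.5);o=np.array([np.cos(th),np.sin(th)])
s=state();print((s['position'][:2]-C)@o,s['contact_force'],s['moment'])
snap('side','si11.png',(310,160,470,280),5)
```

```text
0.22974528003299968 [-6.899  17.8593 -1.7614] [ 2.792   1.058  -0.1455]
```

View pics/si11.png

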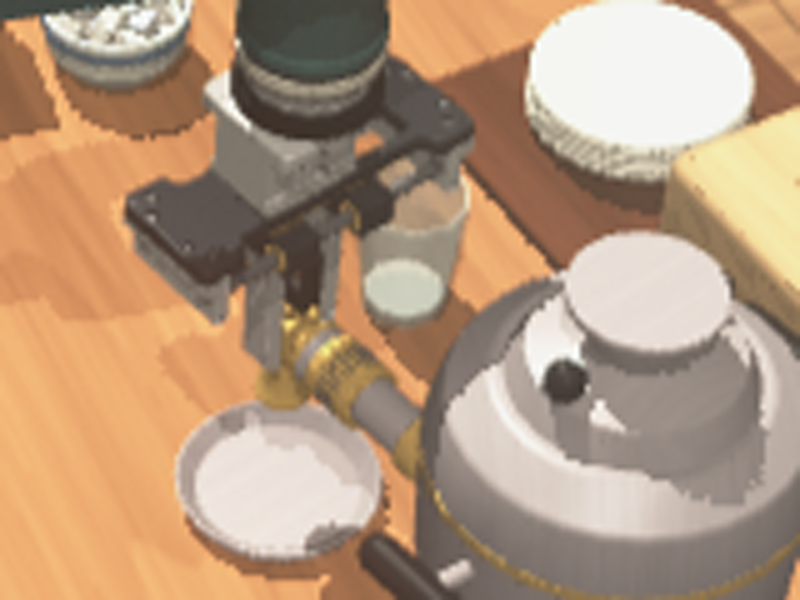

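Call:
jog_arm(rows="0.004 0 0 0 0 0 -1; 0.004 0 0 0 0 0 -1; 0.002 0 0 0 0 0 -1; 0 0 0 0 0 0 -1")

```text
time_s: 19.73
position: [0.643, -0.0225, 0.1166]
eef_rot: [[-0.266, 0.964, -0.002], [0.964, 0.267, 0.001], [0.001, -0.002, -1.0]]
contact_force: [-0.8, 2.5, -7.5]
width: 0.255
```

Call:
jog_arm(rows="0.001 0 0 0 0 0 -0.3; 0 0 0 0 0 0 0; 0 0 0 0 0 0 0; 0 0 0 0 0 0 0; 0 0 0 0 0 0 0; 0 0 0 0 0 0 0; 0 0 -0.015 0 0 0 0; 0 0 -0.03 0 0 0 0; 0.01 0 -0.035 0 0 0 0.2; 0.01 0 -0.035 0 0 0 0.4; 0.01 0 -0.02 0 0 0 0.4; 0 0 0 0 0 0 0.4")

```text
time_s: 20.73
position: [0.6374, 0.0081, 0.2604]
eef_rot: [[-0.267, 0.963, 0.013], [0.964, 0.268, -0.0], [-0.004, 0.012, -1.0]]
contact_force: [0.4, -0.4, 1.8]
width: 0.696
```

Run:
```python
from wl import *
C=np.array([.7055,-.246]);th=np.radians(105.5);o=np.array([np.cos(th),np.sin(th)]);n=np.array([o[1],-o[0]])
c,p,W=look('w12.png',['tap_grip','sleeve_mid'],{})
s=state();print(s['contact_force'],s['width'])
r=W[...,:2]-C;ss=r@o;l=r@n
m=(abs(l)<.003)&(W[...,2]>.11)&(W[...,2]<.18)
for s0 in np.arange(.15,.26,.002):
    k=m&(abs(ss-s0)<.001)
    if k.any(): print(round(s0,3),np.round(np.median(W[k][:,2]),4),end=' | ')
k=(W[...,2]>.163)&(W[...,2]<.178)&(abs(ss-.23)<.03)&(abs(l)<.03)
print('\nkey',cv2.minAreaRect(np.stack([ss[k],l[k]],1).astype(np.float32)),W[k].mean(0),np.median(l[k]))
snap('side','si12.png',(310,160,470,280),5); snap('scene','sc12.png')
```

```text
t 20.7333 [0.6374 0.0081 0.2604] yaw 105.51513103722036
tap_grip 0.9 [316. 267.] plane [ 0.6451 -0.0173  0.135 ] depth [ 0.642  -0.0081  0.1647]
sleeve_mid 0.91 [309. 337.] plane [ 0.6558 -0.0745  0.135 ] depth [ 0.6531 -0.0645  0.1538]
sleeve_mid 0.63 [311. 309.] plane [ 0.6509 -0.0514  0.135 ] depth [ 0.6491 -0.0446  0.1505]
[-0.6444 -0.4606 -1.2568] 0.6974434572792974
0.164 0.1532 | 0.166 0.1533 | 0.168 0.1524 | 0.17 0.1533 | 0.172 0.1532 | 0.174 0.1531 | 0.176 0.1527 | 0.178 0.1526 | 0.18 0.1529 | 0.182 0.1527 | 0.184 0.1525 | 0.186 0.1525 | 0.188 0.1537 | 0.19 0.1536 | 0.192 0.1526 | 0.194 0.1531 | 0.196 0.1523 | 0.198 0.1488 | 0.2 0.1488 | 0.202 0.1488 | 0.204 0.1448 | 0.206 0.1438 | 0.208 0.1494 | 0.21 0.15 | 0.212 0.1498 | 0.214 0.1487 | 0.22 0.1656 | 0.222 0.1668 | 0.224 0.1668 | 0.226 0.1669 | 0.228 0.1664 | 0.23 0.1668 | 0.232 0.1665 | 0.234 0.1667 | 0.236 0.1666 | 0.238 0.1664 | 0.24 0.1661 | 0.242 0.1663 | 0.244 0.1659 | 0.246 0.1366 | 0.248 0.1654 | 0.25 0.161 | 
key ((0.23571211099624634, -0.00010449276305735111), (0.00773010216653347, 0.0297241173684597), 89.95848846435547) [ 0.6424 -0.0188  0.1659] -6.99041093006053e-05
```

View pics/w12.png

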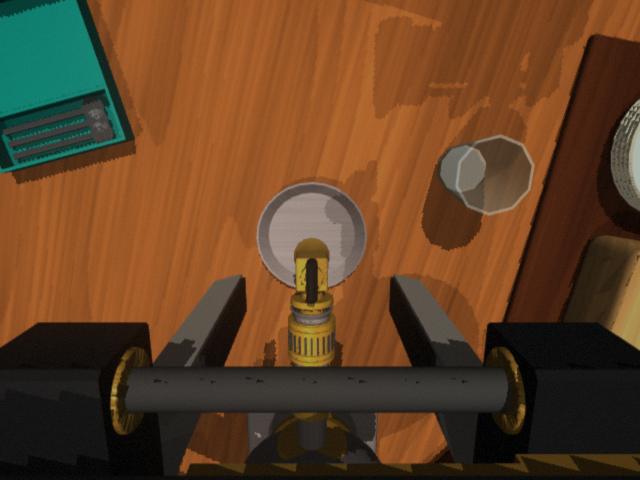

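View pics/si12.png

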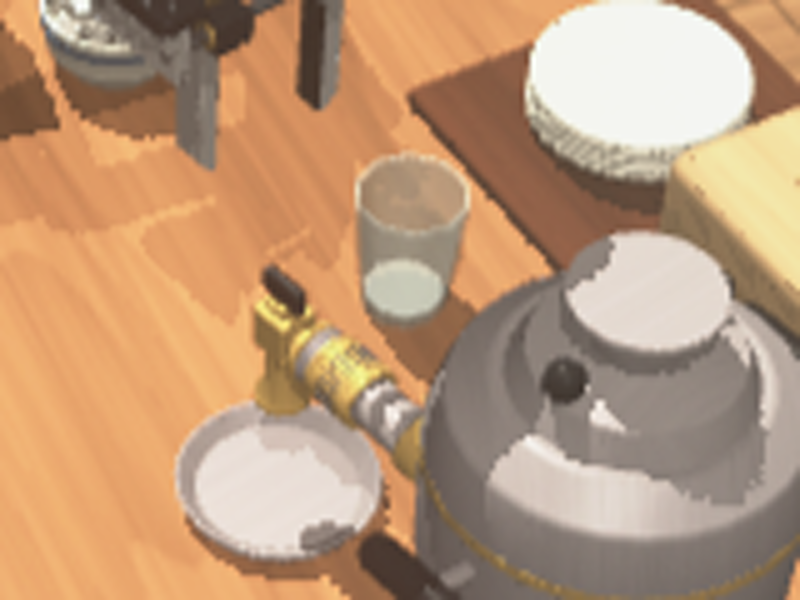

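View pics/sc12.png

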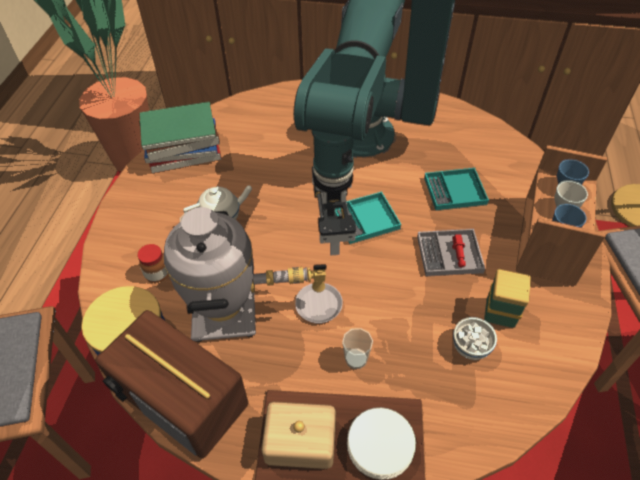

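```bash
python3 -c "
from cell import *
print(state()['time_s'],state()['contact_force']);print(finish_job())"
```

```text
20.9833 [ 0.16118259  0.33218219 -1.01699473]
the job is handed in; nothing more can be done
None
```

I handed the job in at about 21 s. The red plug is in the empty compartment of the bare steel tray, and the brass tap is locked in the coupler, spout down. The gripper is open and clear, touching nothing.

- **Plug:** I pulled the sleeve back by about 8.9 mm at the gripper, which freed the plug. I drew it out straight and laid it flat along the compartment; the last scene picture shows it there.
- **Sleeve and lock:** The last depth check put the sleeve at 163–197 mm from the samovar's axis, the same as when it was locked at the start, so it is fully forward. I did not deliberately pull on the tap to test the lock.
- **Tap position:** Pushing home peaked at about 19 N. When I eased off, the tap settled back about 2.7 mm with the gripper. I estimate it now sits 29 mm outside the mouth, the outer end of the stated 26–29 mm.
- **Disagreeing readings:** The raw depth of the key put the tap nearer 30–31 mm out. The key top also read about 4 mm low, at 166 mm instead of 170, sloping about 2°. I put both down to the tap drooping slightly in the loose bore.
- **Surroundings:** The tea things looked unmoved in the last scene picture, and contact force was near zero at the end.

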